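# Clamp up and book in the current pebble order

## Robot

A 6-joint arm with a two-finger parallel gripper is mounted at the origin on the work surface. World frame = base frame: x ahead of the robot, y to its left, z up, the work surface at z = 0. Lengths are in m, angles in degrees, forces in N, time in s.
With the tool pointing down it reaches from about 0.35 to 0.875 m from the base axis. Payload 4.2 kg.
Tool frame: the origin (TCP) lies at the very end of the fingers, on their centre line; the grasp point (between the pads) lies 19 mm behind it (tcp_to_grasp is the z of the grasp point in the tool frame, in m); z points along the fingers, y is the direction in which the jaws open and shut (so a half turn about z gives the same grasp; the last joint's range is limited). The gripper opens to 87 mm and grips with 3 to 60 N. Pads are 19 mm wide; open, the fingers measure 117 mm over their backs; the gripper's body (75 mm by 190 mm) begins 51 mm behind the grasp point.
Start: joints at [80.306, 22.042, 0.453, 0, -68.411, -14.817], TCP at [0.259, 0.569, 0.223] pointing down, gripper open.
Joint ranges: [-179.83, 179.83], [-69.29, 118.12], [-61.27, 80.66], [-181.25, 117.63], [-171.15, -9.14], [-177.46, 177.46]. Speed limits (degrees/s): [159.86, 159.86, 180, 180, 180, 180].

## Interface

Orientations are given as a 3x3 rotation matrix whose columns are the frame's x, y, z axes.
In Python, from station import sense, capture, camera_params, finish_job, tcp_to_grasp gives the robot as it stands.
- The arm moves only by the shell command python3 -m inch 'ROWS'. ROWS is JSON, a list of rows, each an object of numbers: "jaw": the closure in counts, from 0 (fully open) to 255 (shut); "x", "y", "z": the shift along the world's x, y, z normalised to -1 to 1, where 1 is 0.06 m; "ax", "ay", "az": the turn, a rotation vector about the world's x, y, z normalised to -1 to 1, where 1 is 10 degrees. A call has 1 to 12 rows; each row shifts and turns the pose as measured when the row begins; what a row does not reach is not made up. A row lasts 1/8 s, in which the tool goes at most 62.5 mm and 10.7 degrees, less where a joint would pass 70% of its speed; a pose out of reach is approached as far as the arm can. A call with a number of a shift or a turn outside -1 to 1 is refused whole. A call with a gripper value outside its range is refused whole. The fingers move at their own pace and stop on an object; the grip force is fixed at half the most. Time passes only in rows, so rows that do not move let the fingers close. It gives the time, the measured TCP pose, the force and the opening at its end, in the units of the state.
- sense(): the state, without advancing time (a new reading comes with each control period).
- capture(name): name is "scene" or "side" or "wrist"; returns the picture (384x512x3 uint8, red, green, blue); there is no depth.
- camera_params(name): a dict with "vfov" (degrees; the focal length in pixels is half the picture's height over the tangent of half this angle, whatever the lens; pixels are square), "cx", "cy" (the principal point, pixels), "R" (3x3) and "t" (3): a world point X has camera coordinates R X + t. Camera axes: x right, y down, z forward; pixel columns grow to the right and rows downward; lengths in m; the calibration is good to about 2 mm. The wrist camera is an equidistant fisheye: a pixel r from the principal point sees the ray r / f radians off the axis. A picture is of the moment at which its call begins: read the wrist's pose just before it. camera_params takes no time and is no camera call; for the wrist camera it gives the pose at the moment of the call.
- finish_job(): hands the job in, once; it reports no verdict.
The state is a dict: "time_s": time; "joints": joint angles; "joint_velocities": joint speeds; "effort": joint torques, N m; "tcp_pos": TCP position; "ee_rot": TCP orientation; "wrist_force": force on the tool from outside, world axes, zero at the start; "moment": the same for the moment, N m; "gripper_width": opening from 0.0 (shut) to 1.0 (fully open).
Only numpy, scipy, OpenCV 4.12 (cv2) and the standard library are available. Lean on these libraries where they do the work, as an engineer would, in place of code of your own. Each camera call takes 0.05 s, during which the arm holds its last target.

## Task

The order stand on the purple mat is the current order: its foot and cap show whether it is for dark or white pebbles. Lay every pebble of that colour, flat, in the engraving clamp and none of the other colour, turn the brass thumbscrew clockwise until the jaw seats firmly on them, stopping as the resistance rises rather than forcing it; then take the scanner, hold it steady for a second or two square to that order's label at a hand's breadth, and lay it back in the middle of its rubber pad. Leave the other things on the counter alone.

Things in the scene. Friction and masses are not known exactly. Their poses are not given: they have to be found in the camera images.
- dark1: engraved pebble: round flat near-black stone, 60 mm across (widest in the vertical band 12 to 24 mm up), 36 mm high, about 160 g, small pale star on top; origin at the centre of its underside, z up. Two or three dark ones are present (None if absent). At the start on a fixed dark brown board 260 x 320 mm, 12 mm thick, neighbours about 100 mm apart
- dark2: engraved pebble: round flat near-black stone, 60 mm across (widest in the vertical band 12 to 24 mm up), 36 mm high, about 160 g, small pale star on top; origin at the centre of its underside, z up. Two or three dark ones are present (None if absent). At the start on a fixed dark brown board 260 x 320 mm, 12 mm thick, neighbours about 100 mm apart
- dark3: engraved pebble: round flat near-black stone, 60 mm across (widest in the vertical band 12 to 24 mm up), 36 mm high, about 160 g, small pale star on top; origin at the centre of its underside, z up. Two or three dark ones are present (None if absent). At the start on a fixed dark brown board 260 x 320 mm, 12 mm thick, neighbours about 100 mm apart
- white1: engraved pebble: round flat creamy white stone, 60 mm across (widest in the vertical band 12 to 24 mm up), 36 mm high, about 160 g, small dark star on top; origin at the centre of its underside, z up. Two or three white ones are present (None if absent). At the start on a fixed dark brown board 260 x 320 mm, 12 mm thick, neighbours about 100 mm apart
- white2: engraved pebble: round flat creamy white stone, 60 mm across (widest in the vertical band 12 to 24 mm up), 36 mm high, about 160 g, small dark star on top; origin at the centre of its underside, z up. Two or three white ones are present (None if absent). At the start on a fixed dark brown board 260 x 320 mm, 12 mm thick, neighbours about 100 mm apart
- white3: engraved pebble: round flat creamy white stone, 60 mm across (widest in the vertical band 12 to 24 mm up), 36 mm high, about 160 g, small dark star on top; origin at the centre of its underside, z up. Two or three white ones are present (None if absent). At the start on a fixed dark brown board 260 x 320 mm, 12 mm thick, neighbours about 100 mm apart
- clamp: fixed clamp: aluminium base, blue fence, steel jaw. Origin at counter height; x points from thumbscrew to fence, y along the channel between jaw and fence. Channel floor (rubber) 12 mm up; fence face at x = +45 mm, fence 46 mm high. Open ends; pebbles lie in a row anywhere within y = -110 to 110 mm (3 fit at 85 mm spacing). At the start the jaw is clear: lower pebbles in from above at x = 9 to 13 mm
- jaw: sliding steel jaw, cork face, 250 mm long, 18 mm thick, 44 mm high; origin on its gripping face at counter height. It moves 2.0 mm towards the fence per radian of the thumbscrew (gap = 74 mm minus 2.0 mm per radian)
- screw (a joint): turn of the thumbscrew, rad; grows as it turns clockwise seen from above (tightening), starts at 0 to 1, drag about 0.12 N m, stays where left. With pebbles in, the jaw meets them at about 7.0 rad, where resistance starts to rise (some 0.3 N m more per radian); pushed on further it springs back a little when let go; it is seated within about half a radian more (at about 7.5 rad); beyond 8.4 rad it has been forced
- screw_grip (a point): middle of the thumbscrew's knurled brass head, 78 mm above the counter, on its vertical axis; head 40 mm across, 36 mm high (58 to 94 mm above the counter), black index mark on top; the blue block below it is 50 mm high
- mat_now: purple felt mat, 130 x 150 mm, 2 mm thick: the order stand on it is the current order (the one on the grey mat is only waiting); origin at its centre on the counter
- pad: black rubber rest pad for the scanner, 200 x 110 x 4 mm, fixed; origin at the centre of its underside; the scanner lies along its x axis
- scanner: hand scanner: a white square-section wand 150 x 36 x 36 mm, about 160 g, with a grey nose, a red window at its nose end and an orange patch on each side; origin at its middle, x axis along it towards the window. It reads straight ahead along +x, whichever side is up
- scanner_tip (a point): centre of the red window, 75 mm ahead of the scanner's middle
- order_dark: order stand for dark pebbles, fixed: near-black foot (100 mm wide, 60 deep) and near-black top cap (90 x 40 mm, top 164 mm above the counter), light wooden panel 90 mm wide and 16 mm thick between; origin at the centre of its underside; its label is on the side that faces the robot, its -x face
- order_dark_label (a point): centre of the white 64 x 44 mm bar label of the dark order, 110 mm above the counter; axes as the stand's, faces along -x. It is read when the scanner window is held steady for 1 s 40 to 130 mm in front of it, within 20 mm of its centre line, square to it within 0.2 rad
- order_white: order stand for white pebbles, fixed: creamy white foot (100 mm wide, 60 deep) and creamy white top cap (90 x 40 mm, top 164 mm above the counter), light wooden panel 90 mm wide and 16 mm thick between; origin at the centre of its underside; its label is on the side that faces the robot, its -x face
- order_white_label (a point): centre of the white 64 x 44 mm bar label of the white order, 110 mm above the counter; axes as the stand's, faces along -x. It is read when the scanner window is held steady for 1 s 40 to 130 mm in front of it, within 20 mm of its centre line, square to it within 0.2 rad
- mug: bystander, to be left alone: blue mug, 90 mm high; origin at the centre of its underside
- varnish: bystander, to be left alone: amber jar, 100 mm high; origin at the centre of its underside
- big_pebble: bystander, to be left alone: big grey pebble, 100 mm across; origin at the centre of its underside
- brush: bystander, to be left alone: brush lying down; origin at the centre of its underside
- bowl: bystander, to be left alone: small white bowl, 68 mm across; origin at the centre of its underside
- tape_box: bystander, to be left alone: small cardboard box, 70 x 50 x 40 mm; origin at the centre of its underside
There are look-alikes about, which are no part of the job. What is shaped like the dark2 but blue or green is not meant.

How it is judged (in metres and radians):
On the way, in this order (a step that is already met when the one before it is completed fails the run):
1. every pebble of the current order's colour lies flat in the clamp, none of the other colour, jaw not yet tightened (((horizontal distance between order_dark and mat_now below 0.05 m and (x of dark1 in the frame of clamp between -0.03 and 0.035 m and y of dark1 in the frame of clamp between -0.125 and 0.125 m and height (world z) of dark1 below 0.02 m and angle between dark1's own z axis and vertical below 0.15 rad) and (x of dark2 in the frame of clamp between -0.03 and 0.035 m and y of dark2 in the frame of clamp between -0.125 and 0.125 m and height (world z) of dark2 below 0.02 m and angle between dark2's own z axis and vertical below 0.15 rad) and (x of dark3 in the frame of clamp between -0.03 and 0.035 m and y of dark3 in the frame of clamp between -0.125 and 0.125 m and height (world z) of dark3 below 0.02 m and angle between dark3's own z axis and vertical below 0.15 rad) and horizontal distance between each of white1, white2, white3 and clamp above 0.13 m) or (horizontal distance between order_white and mat_now below 0.05 m and (x of white1 in the frame of clamp between -0.03 and 0.035 m and y of white1 in the frame of clamp between -0.125 and 0.125 m and height (world z) of white1 below 0.02 m and angle between white1's own z axis and vertical below 0.15 rad) and (x of white2 in the frame of clamp between -0.03 and 0.035 m and y of white2 in the frame of clamp between -0.125 and 0.125 m and height (world z) of white2 below 0.02 m and angle between white2's own z axis and vertical below 0.15 rad) and (x of white3 in the frame of clamp between -0.03 and 0.035 m and y of white3 in the frame of clamp between -0.125 and 0.125 m and height (world z) of white3 below 0.02 m and angle between white3's own z axis and vertical below 0.15 rad) and horizontal distance between each of dark1, dark2, dark3 and clamp above 0.13 m)) and value of joint screw below 6.5 rad), for 0.2 s.
2. the thumbscrew is seated: the jaw presses on every one of those pebbles (((horizontal distance between order_dark and mat_now below 0.05 m and (x of dark1 in the frame of clamp between -0.03 and 0.035 m and y of dark1 in the frame of clamp between -0.125 and 0.125 m and height (world z) of dark1 below 0.02 m and angle between dark1's own z axis and vertical below 0.15 rad) and (x of dark2 in the frame of clamp between -0.03 and 0.035 m and y of dark2 in the frame of clamp between -0.125 and 0.125 m and height (world z) of dark2 below 0.02 m and angle between dark2's own z axis and vertical below 0.15 rad) and (x of dark3 in the frame of clamp between -0.03 and 0.035 m and y of dark3 in the frame of clamp between -0.125 and 0.125 m and height (world z) of dark3 below 0.02 m and angle between dark3's own z axis and vertical below 0.15 rad) and horizontal distance between each of white1, white2, white3 and clamp above 0.13 m and contact force between jaw and dark1 above 2 N and contact force between jaw and dark2 above 2 N and contact force between jaw and dark3 above 2 N and value of joint screw above 6.9 rad) or (horizontal distance between order_white and mat_now below 0.05 m and (x of white1 in the frame of clamp between -0.03 and 0.035 m and y of white1 in the frame of clamp between -0.125 and 0.125 m and height (world z) of white1 below 0.02 m and angle between white1's own z axis and vertical below 0.15 rad) and (x of white2 in the frame of clamp between -0.03 and 0.035 m and y of white2 in the frame of clamp between -0.125 and 0.125 m and height (world z) of white2 below 0.02 m and angle between white2's own z axis and vertical below 0.15 rad) and (x of white3 in the frame of clamp between -0.03 and 0.035 m and y of white3 in the frame of clamp between -0.125 and 0.125 m and height (world z) of white3 below 0.02 m and angle between white3's own z axis and vertical below 0.15 rad) and horizontal distance between each of dark1, dark2, dark3 and clamp above 0.13 m and contact force between jaw and white1 above 2 N and contact force between jaw and white2 above 2 N and contact force between jaw and white3 above 2 N and value of joint screw above 6.9 rad))), for 0.2 s.
3. the scanner, held in the gripper, is aimed steadily at the current order's label for 1 s (((horizontal distance between order_dark and mat_now below 0.05 m and x of scanner_tip in the frame of order_dark_label between -0.13 and -0.04 m and y of scanner_tip in the frame of order_dark_label between -0.02 and 0.02 m and z of scanner_tip in the frame of order_dark_label between -0.02 and 0.02 m and x of scanner in the frame of order_dark_label below -0.1 m and angle between the x axis of scanner and the x axis of order_dark, either way round below 0.2 rad and linear speed of scanner below 0.03 m/s and contact force between the fingers and scanner above 0.5 N) or (horizontal distance between order_white and mat_now below 0.05 m and x of scanner_tip in the frame of order_white_label between -0.13 and -0.04 m and y of scanner_tip in the frame of order_white_label between -0.02 and 0.02 m and z of scanner_tip in the frame of order_white_label between -0.02 and 0.02 m and x of scanner in the frame of order_white_label below -0.1 m and angle between the x axis of scanner and the x axis of order_white, either way round below 0.2 rad and linear speed of scanner below 0.03 m/s and contact force between the fingers and scanner above 0.5 N))), for 1 s.
At the end, for the whole second after the job is handed in: every present pebble of the current colour lies flat between jaw and fence with the jaw pressing on it (over 2 N), the thumbscrew past 6.9 rad and never past 8.4 rad, no pebble of the other colour within 130 mm of the clamp's origin, the scanner lying within 50 mm of the middle of its pad, at rest (((horizontal distance between order_dark and mat_now below 0.05 m and (x of dark1 in the frame of clamp between -0.03 and 0.035 m and y of dark1 in the frame of clamp between -0.125 and 0.125 m and height (world z) of dark1 below 0.02 m and angle between dark1's own z axis and vertical below 0.15 rad) and (x of dark2 in the frame of clamp between -0.03 and 0.035 m and y of dark2 in the frame of clamp between -0.125 and 0.125 m and height (world z) of dark2 below 0.02 m and angle between dark2's own z axis and vertical below 0.15 rad) and (x of dark3 in the frame of clamp between -0.03 and 0.035 m and y of dark3 in the frame of clamp between -0.125 and 0.125 m and height (world z) of dark3 below 0.02 m and angle between dark3's own z axis and vertical below 0.15 rad) and horizontal distance between each of white1, white2, white3 and clamp above 0.13 m and contact force between jaw and dark1 above 2 N and contact force between jaw and dark2 above 2 N and contact force between jaw and dark3 above 2 N and value of joint screw above 6.9 rad) or (horizontal distance between order_white and mat_now below 0.05 m and (x of white1 in the frame of clamp between -0.03 and 0.035 m and y of white1 in the frame of clamp between -0.125 and 0.125 m and height (world z) of white1 below 0.02 m and angle between white1's own z axis and vertical below 0.15 rad) and (x of white2 in the frame of clamp between -0.03 and 0.035 m and y of white2 in the frame of clamp between -0.125 and 0.125 m and height (world z) of white2 below 0.02 m and angle between white2's own z axis and vertical below 0.15 rad) and (x of white3 in the frame of clamp between -0.03 and 0.035 m and y of white3 in the frame of clamp between -0.125 and 0.125 m and height (world z) of white3 below 0.02 m and angle between white3's own z axis and vertical below 0.15 rad) and horizontal distance between each of dark1, dark2, dark3 and clamp above 0.13 m and contact force between jaw and white1 above 2 N and contact force between jaw and white2 above 2 N and contact force between jaw and white3 above 2 N and value of joint screw above 6.9 rad)) and horizontal distance between scanner and pad below 0.05 m and height (world z) of scanner below 0.03 m and linear speed of scanner below 0.02 m/s); the robot touches nothing.
It fails at once if the thumbscrew was forced past its seat (beyond 8.4 rad) (value of joint screw above 8.4 rad).
It fails at once if a bystander was disturbed (moved over 30 mm) (distance of any of mug, varnish, big_pebble, brush, bowl, tape_box from where it was at the start of the episode above 0.03 m).
Of dark1, dark2, dark3 only 2 to 3 are there at a start; the rules pass over those that are not, and their reading is None.
Of white1, white2, white3 only 2 to 3 are there at a start; the rules pass over those that are not, and their reading is None.
At some moment in a run one of scanner, dark1, dark2, dark3, white1, white2, white3 may be knocked a few centimetres aside while the robot is not near it.
Once in a run the grip may slacken for a moment while it holds something.
It also fails if it takes over 210 s, if anything falls off the work surface, if the arm or the gripper's body presses on something with over 40 N, if the wrist force passes 120 N, or if a joint passes its speed limit or range.

## Working session

There is one attempt and no reset: what is moved stays moved. The work goes in short steps, Python scripts to look and compute and a shell command to move; the robot and the scene stay as the last step left them, time stands still between calls to the robot, and variables do not carry over. Pictures are saved under pics/ and viewed, and the job is handed in when it is done.

```bash
ls; mkdir -p pics
cat > h.py <<'E'
import numpy as np, cv2
from station import sense, capture, camera_params, finish_job, tcp_to_grasp
def save(name,fn,scale=1.5):
    im=capture(name); cv2.imwrite('pics/raw_'+fn,im[:,:,::-1]); 
    cv2.imwrite('pics/'+fn,cv2.resize(im[:,:,::-1],None,fx=scale,fy=scale,interpolation=cv2.INTER_CUBIC)); return im
def ray(p,u,v,fish=False):
    f=192/np.tan(np.radians(p['vfov'])/2); x=u-p['cx'];y=v-p['cy']
    if fish:
        r=np.hypot(x,y);th=r/f; d=np.array([np.sin(th)*x/max(r,1e-9),np.sin(th)*y/max(r,1e-9),np.cos(th)])
    else: d=np.array([x/f,y/f,1.])
    R=np.array(p['R']);t=np.array(p['t']); return -R.T@t, R.T@d
def plane(p,u,v,z,fish=False):
    o,d=ray(p,u,v,fish); return o+d*(z-o[2])/d[2]
def proj(p,X,fish=False):
    f=192/np.tan(np.radians(p['vfov'])/2); c=np.array(p['R'])@np.array(X)+np.array(p['t'])
    if fish:
        r=np.hypot(c[0],c[1]);th=np.arctan2(r,c[2]); return p['cx']+f*th*c[0]/r,p['cy']+f*th*c[1]/r
    return p['cx']+f*c[0]/c[2],p['cy']+f*c[1]/c[2]
E
python3 - <<'E'
from h import *
np.set_printoptions(precision=3,suppress=True)
for n in ['scene','side','wrist']:
    save(n,n+'0.png'); p=camera_params(n); R=np.array(p['R']); print(n,p['vfov'],p['cx'],p['cy'],-R.T@np.array(p['t'])); print(R)
print(sense(), tcp_to_grasp)
E
```

```text
pics
scene 48.455174977105415 255.8777332508288 197.82105685215774 [ 1.278 -0.601  1.116]
[[ 0.56   0.829  0.016]
 [ 0.605 -0.396 -0.691]
 [-0.566  0.396 -0.723]]
side 42.388462990504586 260.44667487200604 195.78775341540515 [0.392 0.937 1.021]
[[-0.995 -0.097  0.018]
 [-0.079  0.674 -0.735]
 [ 0.06  -0.732 -0.678]]
wrist 65.70646984690485 253.44027089387785 192.89402953608197 [0.326 0.539 0.384]
[[-0.415 -0.91   0.002]
 [-0.878  0.401  0.263]
 [-0.24   0.108 -0.965]]
{'time_s': 0.15, 'joints': array([ 80.304,  22.081,   0.399,  -0.019, -68.411, -14.817]), 'joint_velocities': array([-0.014, -0.154,  0.156, -0.018, -0.062, -0.008]), 'effort': array([ -0.   , -39.105,  18.759,   4.222,   0.012,  -0.   ]), 'tcp_pos': array([0.259, 0.568, 0.222]), 'ee_rot': array([[ 0.91 , -0.415, -0.001],
       [-0.415, -0.91 , -0.002],
       [ 0.   ,  0.002, -1.   ]]), 'wrist_force': array([ 0.921,  0.755, -0.138]), 'moment': array([ 0.038,  0.031, -0.032]), 'gripper_width': 1.000803351598145} -0.0187
```

View pics/scene0.png

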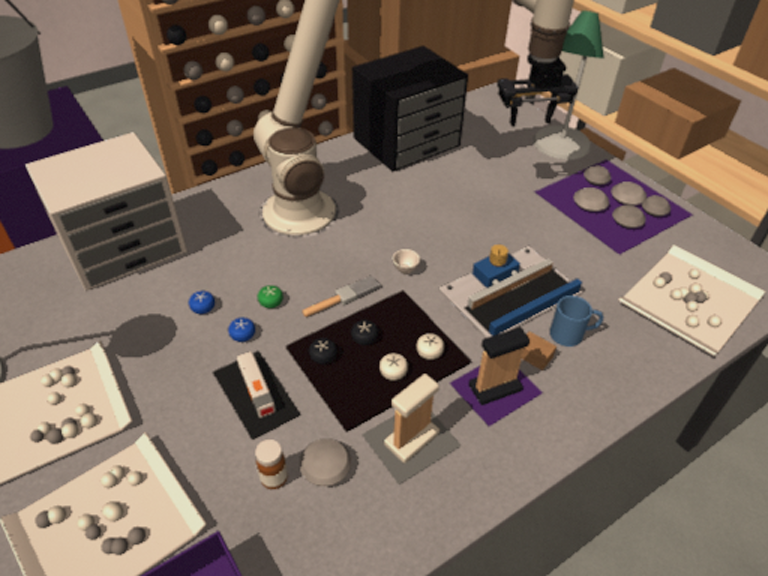

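View pics/side0.png

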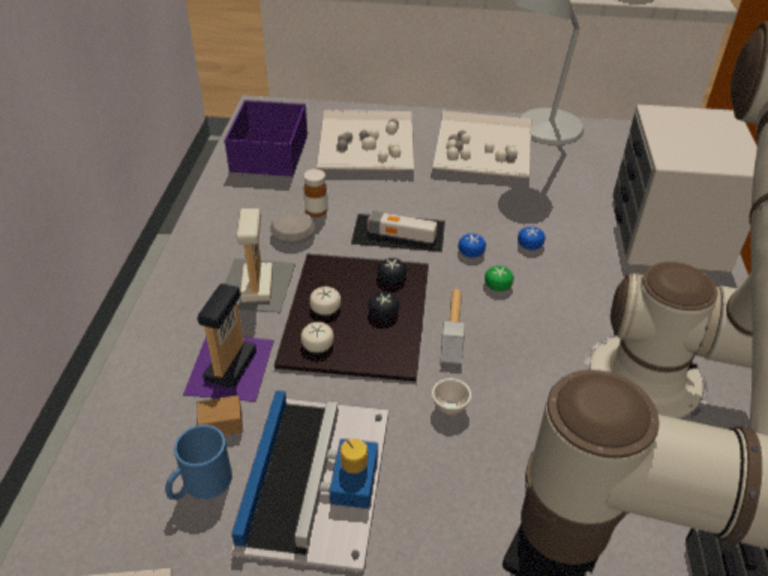

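View pics/wrist0.png

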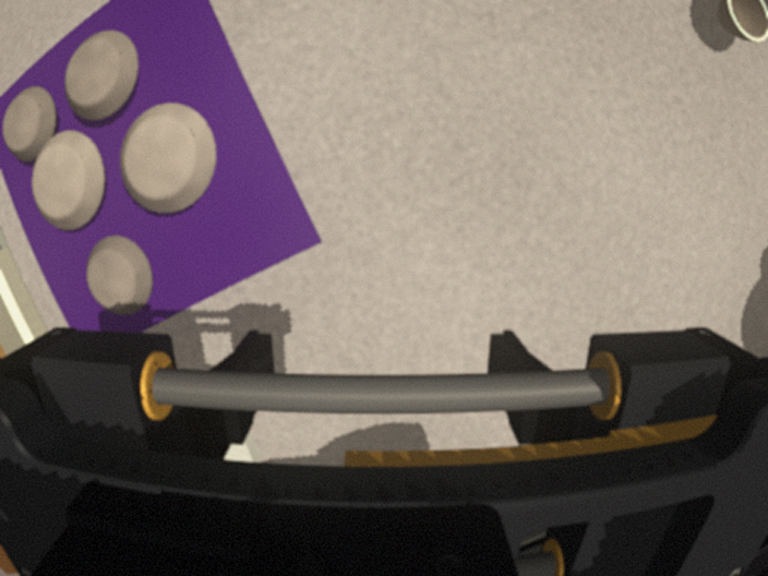

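The scene shows the order stand with black foot and cap at (500,365) on the purple mat, and the white one at (412,415) on grey, so the order is dark. Near-black pebbles with a pale star are at (323,349) and (364,331). The blue and green ones at (201,302), (241,329) and (270,296) are look-alikes. I'll enlarge to confirm.

Run:
```python
import cv2,numpy as np
a=cv2.imread('pics/raw_scene0.png')[180:320,140:400]; b=cv2.imread('pics/raw_side0.png')[130:380,120:310]
a=cv2.convertScaleAbs(a,alpha=1.6,beta=20); b=cv2.convertScaleAbs(b,alpha=1.5,beta=20)
cv2.imwrite('pics/c1.png',cv2.resize(a,None,fx=3,fy=3,interpolation=cv2.INTER_CUBIC))
cv2.imwrite('pics/c2.png',cv2.resize(b,None,fx=2.4,fy=2.4,interpolation=cv2.INTER_CUBIC))
```

```text
(no output)
```

View pics/c1.png

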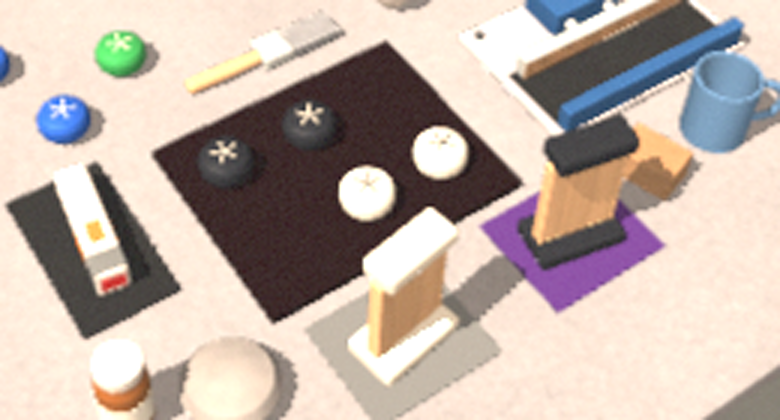

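View pics/c2.png

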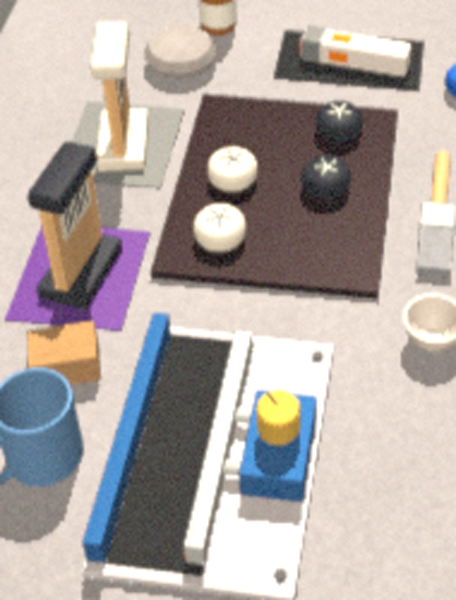

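The crop confirms exactly two dark pebbles (raw scene about (215,231), (243,219)), two white, and a dark order stand on the purple mat. Now I'll measure.

```bash
cat > tri.py <<'E'
from h import *
ps,pd=camera_params('scene'),camera_params('side')
def tri(a,b):
    o1,d1=ray(ps,*a);o2,d2=ray(pd,*b); A=np.c_[d1,-d2]; s=np.linalg.lstsq(A,o2-o1,rcond=None)[0]
    p,q=o1+d1*s[0],o2+d2*s[1]; return (p+q)/2,np.linalg.norm(p-q)
C1=lambda x,y:(140+x/3-.33,180+y/3-.33)
C2=lambda x,y:(120+x/2.4-.3,130+y/2.4-.3)
S=lambda x,y:(x/1.5-.17,y/1.5-.17)
E
python3 - <<'E'
from tri import *
np.set_printoptions(precision=4,suppress=True)
print('darkA star',tri(C1(225,150),C2(340,108)),plane(ps,*C1(225,150),.048),plane(pd,*C2(340,108),.048))
print('darkB star',tri(C1(309,114),C2(327,165)),plane(ps,*C1(309,114),.048),plane(pd,*C2(327,165),.048))
print('whiteA',plane(ps,*C1(367,183),.048),plane(pd,*C2(232,158),.048))
print('whiteB',plane(ps,*C1(441,142),.048),plane(pd,*C2(219,217),.048))
# board corners side
for c in [(205,97),(397,108),(377,293),(155,275)]: print('board',plane(pd,*C2(*c),.012))
# clamp: fence top ends, side
for c in [(152,316),(169,320),(89,546),(104,552)]: print('fence top',plane(pd,*C2(*c),.046))
for c in [(333,343),(295,588)]: print('base corner?',plane(pd,*C2(*c),.012))
for c in [(319,357),(280,575)]: print('bolt?',plane(pd,*C2(*c),.012))
print('screw top side',plane(pd,*C2(279,402),.094), 'scene',plane(ps,*S(499,249),.094))
# scanner pad, side image S
for c in [(367,215),(445,220),(442,249),(353,246)]: print('pad',plane(pd,*S(*c),.004))
for c in [(216,392),(265,351),(298,408),(248,435)]: print('pad sc',plane(ps,*S(*c),.004))
for c in [(270,340),(187,396),(272,339),(256,398)]: print('mat side',plane(pd,*S(*c),.002))
for c in [(452,388),(500,352),(541,391),(492,422)]: print('mat sc',plane(ps,*S(*c),.002))
E
```

```text
darkA star (array([ 0.485 , -0.207 ,  0.0486]), np.float64(0.002455598705917417)) [ 0.4859 -0.2065  0.048 ] [ 0.4841 -0.2089  0.048 ]
darkB star (array([ 0.4903, -0.1027,  0.0465]), np.float64(0.0016971212125525576)) [ 0.4923 -0.1032  0.048 ] [ 0.4895 -0.1018  0.048 ]
whiteA [ 0.6067 -0.1043  0.048 ] [ 0.6045 -0.1008  0.048 ]
whiteB [ 0.6047 -0.0053  0.048 ] [ 0.6031 -0.0007  0.048 ]
board [ 0.6671 -0.2525  0.012 ]
board [ 0.4131 -0.2601  0.012 ]
board [0.4158 0.0616 0.012 ]
board [0.6669 0.0633 0.012 ]
fence top [0.6487 0.1497 0.046 ]
fence top [0.6298 0.153  0.046 ]
fence top [0.6485 0.4154 0.046 ]
fence top [0.6339 0.4197 0.046 ]
base corner? [0.4576 0.1372 0.012 ]
base corner? [0.4636 0.4177 0.012 ]
bolt? [0.4704 0.1575 0.012 ]
bolt? [0.4787 0.4068 0.012 ]
screw top side [0.4957 0.2775 0.094 ] scene [0.4958 0.278  0.094 ]
pad [ 0.5616 -0.4198  0.004 ]
pad [ 0.3838 -0.4225  0.004 ]
pad [ 0.3856 -0.3177  0.004 ]
pad [ 0.5782 -0.305   0.004 ]
pad sc [ 0.4418 -0.4403  0.004 ]
pad sc [ 0.3991 -0.3051  0.004 ]
pad sc [ 0.5712 -0.3165  0.004 ]
pad sc [ 0.5726 -0.4298  0.004 ]
mat side [ 0.6962 -0.01    0.002 ]
mat side [0.8107 0.1395 0.002 ]
mat side [ 0.693  -0.0129  0.002 ]
mat side [0.6901 0.1305 0.002 ]
mat sc [ 0.7055 -0.0193  0.002 ]
mat sc [0.6874 0.1312 0.002 ]
mat sc [0.8158 0.1338 0.002 ]
mat sc [ 0.8168 -0.0036  0.002 ]
```

Run:
```python
import cv2
b=cv2.imread('pics/raw_side0.png')
cv2.imwrite('pics/c3.png',cv2.resize(b[125:275,110:310],None,fx=4,fy=4,interpolation=cv2.INTER_CUBIC))
cv2.imwrite('pics/c4.png',cv2.resize(b[250:384,120:290],None,fx=4.4,fy=4.4,interpolation=cv2.INTER_CUBIC))
```

```text
(no output)
```

View pics/c4.png

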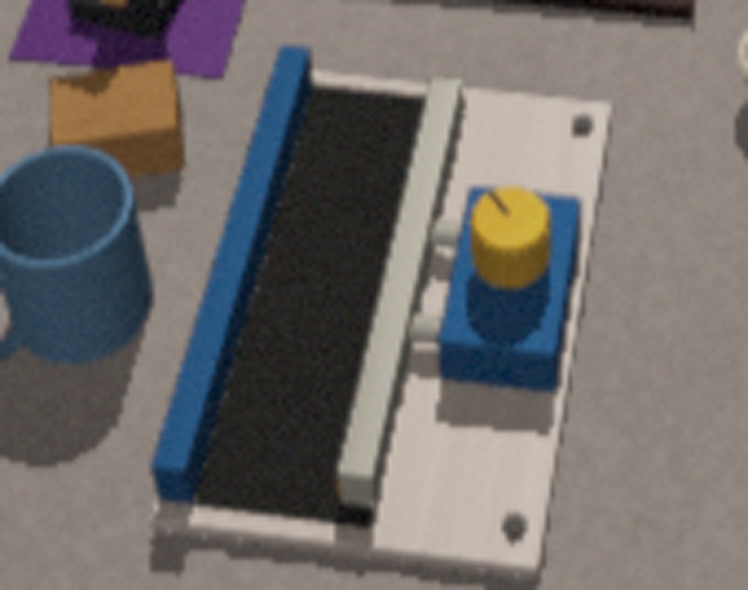

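View pics/c3.png

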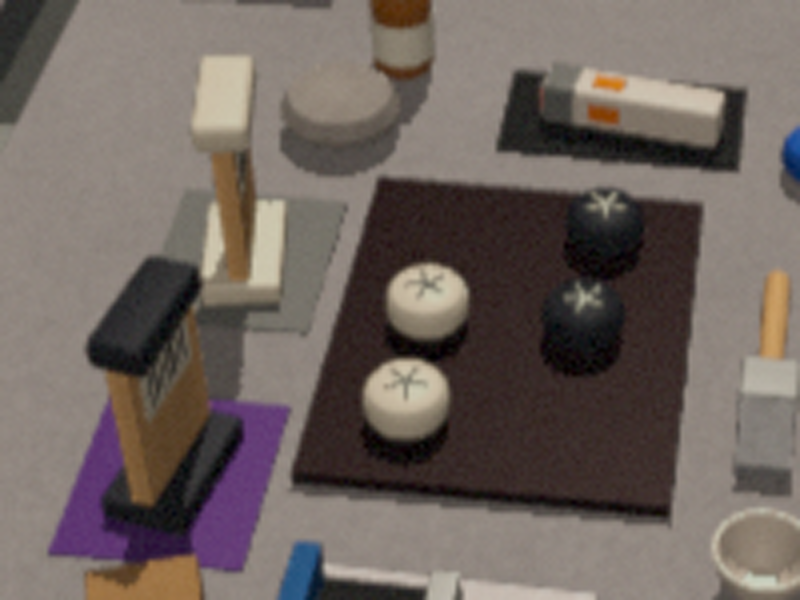

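```bash
cat > m2.py <<'E'
from tri import *
np.set_printoptions(precision=4,suppress=True)
C3=lambda x,y:(110+x/4-.37,125+y/4-.37)
C4=lambda x,y:(120+x/4.4-.39,250+y/4.4-.39)
E
python3 - <<'E'
from m2 import *
F=[('fence back far',282,46,.046),('fence face far',312,50,.046),('fence back near',156,470,.046),('fence face near',190,500,.046),('jaw face far',434,79,.044),('jaw back far',462,84,.044),('jaw face near',340,468,.044),('jaw back near',374,474,.044),('base tl',610,104,.006),('base',540,570,.006),('screw top c',512,218,.094)]
for n,x,y,z in F: print(n,plane(pd,*C4(x,y),z))
print('index',plane(pd,*C4(488,192),.094),plane(pd,*C4(508,214),.094))
print('cap dark'); 
for c in [(153,258),(200,267),(90,350),(138,365)]: print(plane(pd,*C3(*c),.164))
print('label'); 
for c in [(190,305),(188,345),(148,372),(148,415)]: print(C3(*c))
print('scanner top')
for c in [(582,68),(724,88),(718,130),(552,66)]: print(plane(pd,*C3(*c),.040))
for c in [(168,365)]: pass
# scanner in scene c1: top corners
for c in [(56,172),(85,164),(127,268),(98,280)]: print('sc',plane(ps,*C1(*c),.040))
print('cap scene')
for c in [(547,142),(612,116),(636,133),(556,168)]: print(plane(ps,*C1(*c),.164))
E
```

```text
fence back far [0.6479 0.1453 0.046 ]
fence face far [0.6302 0.1463 0.046 ]
fence back near [0.6526 0.4141 0.046 ]
fence face near [0.6324 0.4277 0.046 ]
jaw face far [0.5574 0.1579 0.044 ]
jaw back far [0.541  0.1597 0.044 ]
jaw face near [0.5644 0.4023 0.044 ]
jaw back near [0.5473 0.4037 0.044 ]
base tl [0.4583 0.1346 0.006 ]
base [0.4634 0.4248 0.006 ]
screw top c [0.495  0.2828 0.094 ]
index [0.5094 0.2681 0.094 ] [0.4973 0.2806 0.094 ]
cap dark
[0.758  0.0194 0.164 ]
[0.726  0.0243 0.164 ]
[0.774  0.1061 0.164 ]
[0.7414 0.1154 0.164 ]
label
(157.13, 200.88)
(156.63, 210.88)
(146.63, 217.63)
(146.63, 228.38)
scanner top
[ 0.5217 -0.3845  0.04  ]
[ 0.4032 -0.3713  0.04  ]
[ 0.405  -0.3152  0.04  ]
[ 0.5466 -0.3842  0.04  ]
sc [ 0.4075 -0.3688  0.04  ]
sc [ 0.4145 -0.3383  0.04  ]
sc [ 0.5581 -0.362   0.04  ]
sc [ 0.555  -0.3925  0.04  ]
cap scene
[0.7343 0.016  0.164 ]
[0.744  0.0915 0.164 ]
[0.7734 0.0963 0.164 ]
[0.7637 0.0023 0.164 ]
```

```bash
python3 -m inch '[{"x":0.8,"y":-0.4,"az":0.5,"jaw":0},{"x":0.8,"y":-0.4,"az":0.5},{"x":0.8,"y":-0.4,"az":0.5},{"x":0.8,"y":-0.4,"az":0.5},{"x":0.5,"y":-0.6,"az":0.4}]'
python3 - <<'E'
from h import *
print(sense())
E
```

```text
{'time_s': 0.15, 'joints': array([ 8.03042624e+01,  2.20807140e+01,  3.99373142e-01, -1.94930098e-02,
       -6.84108520e+01, -1.48171798e+01]), 'joint_velocities': array([-0.01413912, -0.15386303,  0.15637771, -0.01759945, -0.06228309,
       -0.00760089]), 'effort': array([-3.58808566e-04, -3.91053593e+01,  1.87586671e+01,  4.22235981e+00,
        1.23777572e-02, -1.36563440e-04]), 'tcp_pos': array([0.25911122, 0.56827737, 0.22172388]), 'ee_rot': array([[ 9.09815735e-01, -4.15012035e-01, -5.82820322e-04],
       [-4.15012430e-01, -9.09814450e-01, -1.53278534e-03],
       [ 1.05866012e-04,  1.63642990e-03, -9.99998655e-01]]), 'wrist_force': array([ 0.92137045,  0.75465135, -0.13779988]), 'moment': array([ 0.03816652,  0.0305168 , -0.03249648]), 'gripper_width': 1.000803351598145}$[0]: bad value
```

```bash
python3 -m inch '[{"x":0.8,"y":-0.4,"z":0,"ax":0,"ay":0,"az":0.5,"jaw":0},{"x":0.8,"y":-0.4,"z":0,"ax":0,"ay":0,"az":0.5,"jaw":0},{"x":0.8,"y":-0.4,"z":0,"ax":0,"ay":0,"az":0.5,"jaw":0},{"x":0.8,"y":-0.4,"z":0,"ax":0,"ay":0,"az":0.5,"jaw":0}]'
```

```text
time_s: 0.65
tcp_pos: [0.4521, 0.4713, 0.22]
ee_rot: [[0.998, -0.059, -0.001], [-0.059, -0.998, -0.004], [-0.001, 0.004, -1.0]]
wrist_force: [-0.5, 0.9, -0.4]
gripper_width: 1.001
```

```bash
python3 -m inch '[{"x":0.2,"y":-0.95,"z":0,"ax":0,"ay":0,"az":0.24,"jaw":0},{"x":0.2,"y":-0.95,"z":0,"ax":0,"ay":0,"az":0,"jaw":0},{"x":0.2,"y":-0.95,"z":0,"ax":0,"ay":0,"az":0,"jaw":0},{"x":0,"y":-0.3,"z":0.5,"ax":0,"ay":0,"az":0,"jaw":0},{"x":0,"y":0,"z":0.5,"ax":0,"ay":0,"az":0,"jaw":0},{"x":0,"y":0,"z":0,"ax":0,"ay":0,"az":0,"jaw":0}]'
python3 - <<'E'
from h import *
p=camera_params('wrist'); save('wrist','w1.png'); import pickle; pickle.dump(p,open('w1.pkl','wb'))
E
```

```text
time_s: 1.4
tcp_pos: [0.4907, 0.2718, 0.2769]
ee_rot: [[1.0, -0.023, -0.007], [-0.023, -1.0, -0.009], [-0.006, 0.01, -1.0]]
wrist_force: [0.0, -0.3, -1.2]
gripper_width: 1.003
```

View pics/w1.png

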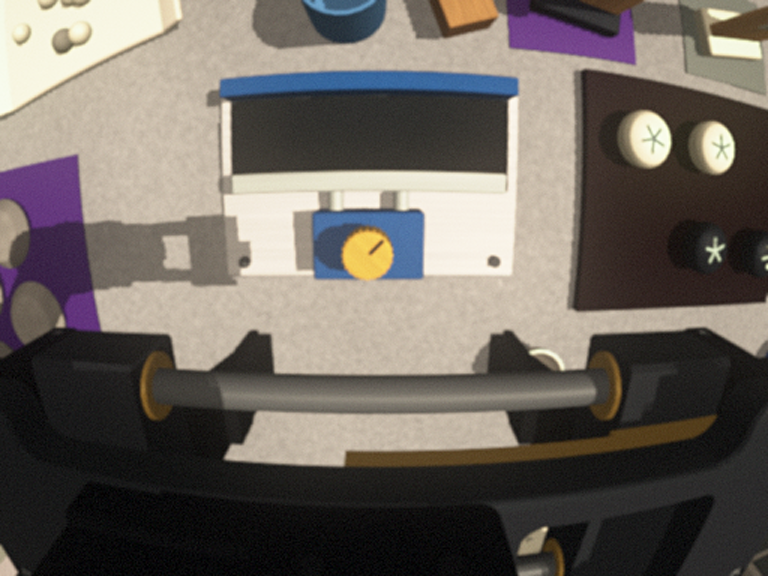

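Run:
```python
from m2 import *; import pickle
p=pickle.load(open('w1.pkl','rb'))
W=lambda n,x,y,z: print(n,plane(p,x/1.5-.17,y/1.5-.17,z,True))
W('fence face L',222,96,.046);W('fence face mid',370,90,.046);W('fence face R',517,96,.046)
W('fence back L',221,78,.046);W('fence back R',518,78,.046)
W('jaw face L',232,176,.044);W('jaw face R',507,174,.044);W('jaw face mid',370,172,.044)
W('jaw back L',232,191,.044);W('jaw back R',507,191,.044)
W('screw top',368,253,.094)
W('idx in',372,252,.094);W('idx out',382,240,.094)
W('dark B',713,250,.048);W('dark A',768,254,.048)
W('base bl',234,275,.006);W('base br',512,275,.006)
```

```text
fence face L [0.6389 0.4084 0.046 ]
fence face mid [0.6341 0.2752 0.046 ]
fence face R [0.6313 0.1441 0.046 ]
fence back L [0.6562 0.4092 0.046 ]
fence back R [0.6483 0.1426 0.046 ]
jaw face L [0.5644 0.4022 0.044 ]
jaw face R [0.5593 0.1538 0.044 ]
jaw face mid [0.5612 0.277  0.044 ]
jaw back L [0.5507 0.403  0.044 ]
jaw back R [0.5438 0.1537 0.044 ]
screw top [0.4983 0.2796 0.094 ]
idx in [0.499  0.2764 0.094 ]
idx out [0.5084 0.2684 0.094 ]
dark B [ 0.4912 -0.0986  0.048 ]
dark A [ 0.4881 -0.2032  0.048 ]
base bl [0.4631 0.421  0.006 ]
base br [0.4556 0.1342 0.006 ]
```

```bash
python3 -m inch '[{"x":0,"y":-0.95,"z":0,"ax":0,"ay":0,"az":-0.02,"jaw":0},{"x":0,"y":-0.95,"z":0,"ax":0,"ay":0,"az":0,"jaw":0},{"x":0,"y":-0.95,"z":0,"ax":0,"ay":0,"az":0,"jaw":0},{"x":0,"y":-0.95,"z":0,"ax":0,"ay":0,"az":0,"jaw":0},{"x":0,"y":-0.9,"z":-0.4,"ax":0,"ay":0,"az":0,"jaw":0},{"x":0,"y":-0.9,"z":-0.5,"ax":0,"ay":0,"az":0,"jaw":0},{"x":0,"y":-0.6,"z":-0.6,"ax":0,"ay":0,"az":0,"jaw":0},{"x":0,"y":0,"z":-0.8,"ax":0,"ay":0,"az":0,"jaw":0},{"x":0,"y":0,"z":-0.3,"ax":0,"ay":0,"az":0,"jaw":0},{"x":0,"y":0,"z":0,"ax":0,"ay":0,"az":0,"jaw":0}]'
python3 - <<'E'
from h import *
p=camera_params('wrist'); save('wrist','w2.png'); import pickle; pickle.dump(p,open('w2.pkl','wb'));save('scene','s2.png')
E
```

```text
time_s: 2.7
tcp_pos: [0.48, -0.1089, 0.1004]
ee_rot: [[0.999, -0.022, -0.033], [-0.023, -1.0, -0.015], [-0.033, 0.015, -0.999]]
wrist_force: [-0.0, 0.6, 0.6]
gripper_width: 1.0
```

View pics/w2.png

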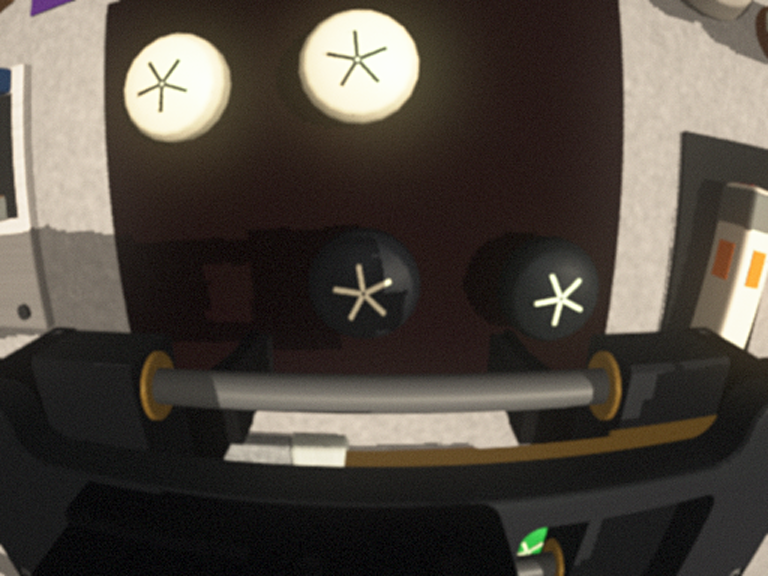

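View pics/s2.png

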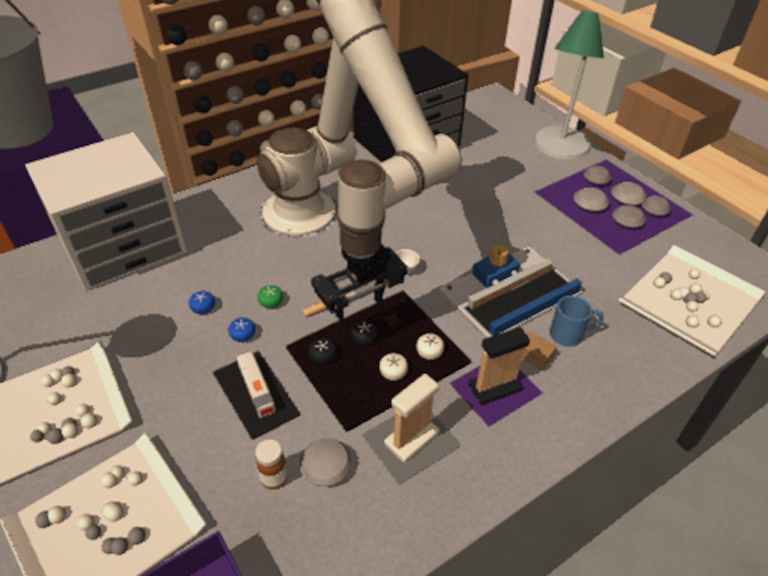

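```bash
cat >> h.py <<'E'
def tilt():
    s=sense(); R=s['ee_rot']; z=R[:,2]; t=s['tcp_pos']
    print('t',round(s['time_s'],2),'tcp',np.round(t,4),'fix ax %.2f ay %.2f'%(-np.degrees(-z[1])/10*-1*-1, np.degrees(z[0])/10),'yawY %.2f'%np.degrees(np.arctan2(R[1,1],R[0,1])),'F',np.round(s['wrist_force'],1),'M',np.round(s['moment'],2),'w %.3f'%s['gripper_width'])
E
python3 - <<'E'
from m2 import *; import pickle
p=pickle.load(open('w2.pkl','rb'))
W=lambda n,x,y,z: print(n,plane(p,x/1.5-.17,y/1.5-.17,z,True))
W('B',364,294,.048); W('A',562,299,.048); W('wh',358,60,.048)
from h import tilt
tilt()
E
```

```text
B [ 0.4906 -0.1018  0.048 ]
A [ 0.4848 -0.207   0.048 ]
wh [ 0.6049 -0.1021  0.048 ]
t 2.8 tcp [ 0.4816 -0.1087  0.1023] fix ax -0.08 ay -0.16 yawY -91.23 F [ 0.8  0.4 -0.1] M [ 0.02 -0.02  0.03] w 0.997
```

```bash
sed -i "s/-np.degrees(-z\[1\])\/10\*-1\*-1/-np.degrees(z[1])\/10/" h.py; python3 -m inch '[{"x":0.15,"y":0.115,"z":0,"ax":0.08,"ay":-0.16,"az":0,"jaw":0},{"x":0,"y":0,"z":0,"ax":0,"ay":0,"az":0,"jaw":0},{"x":0,"y":0,"z":-0.5,"ax":0,"ay":0,"az":0,"jaw":0},{"x":0,"y":0,"z":-0.4,"ax":0,"ay":0,"az":0,"jaw":0}]'; python3 -c "
from h import *;tilt()"
```

```text
time_s: 3.3
tcp_pos: [0.4962, -0.0998, 0.0529]
ee_rot: [[1.0, -0.019, 0.016], [-0.019, -1.0, 0.002], [0.016, -0.002, -1.0]]
wrist_force: [-0.2, 0.5, -0.6]
gripper_width: 0.997
t 3.3 tcp [ 0.4962 -0.0998  0.0529] fix ax -0.01 ay 0.09 yawY -91.09 F [-0.2  0.5 -0.6] M [-0.03  0.04  0.02] w 0.997
```

```bash
python3 -m inch '[{"x":-0.09,"y":-0.03,"z":0,"ax":0,"ay":0.06,"az":0,"jaw":0},{"x":0,"y":0,"z":-0.2,"ax":0,"ay":0,"az":0,"jaw":0},{"x":0,"y":0,"z":-0.2,"ax":0,"ay":0,"az":0,"jaw":0},{"x":0,"y":0,"z":-0.18,"ax":0,"ay":0,"az":0,"jaw":0},{"x":0,"y":0,"z":0,"ax":0,"ay":0,"az":0,"jaw":0}]'; python3 -c "
from h import *;tilt()"
```

```text
time_s: 3.92
tcp_pos: [0.4915, -0.1014, 0.0176]
ee_rot: [[1.0, -0.018, 0.007], [-0.018, -1.0, 0.002], [0.007, -0.002, -1.0]]
wrist_force: [0.5, 0.6, 0.2]
gripper_width: 1.005
t 3.92 tcp [ 0.4915 -0.1014  0.0176] fix ax -0.01 ay 0.04 yawY -91.04 F [0.5 0.6 0.2] M [-0.05  0.02 -0.03] w 1.005
```

```bash
python3 -m inch '[{"x":-0.01,"y":0,"z":-0.05,"ax":0,"ay":0.04,"az":0,"jaw":0},{"x":0,"y":0,"z":0,"ax":0,"ay":0,"az":0,"jaw":255},{"x":0,"y":0,"z":0,"ax":0,"ay":0,"az":0,"jaw":255},{"x":0,"y":0,"z":0,"ax":0,"ay":0,"az":0,"jaw":255},{"x":0,"y":0,"z":0,"ax":0,"ay":0,"az":0,"jaw":255},{"x":0,"y":0,"z":0,"ax":0,"ay":0,"az":0,"jaw":255}]'; python3 -c "
from h import *;tilt()"
```

```text
time_s: 4.68
tcp_pos: [0.4917, -0.1013, 0.0152]
ee_rot: [[1.0, -0.018, 0.002], [-0.018, -1.0, 0.002], [0.002, -0.002, -1.0]]
wrist_force: [0.7, 0.1, -1.0]
gripper_width: 0.677
t 4.67 tcp [ 0.4917 -0.1013  0.0152] fix ax -0.01 ay 0.01 yawY -91.03 F [ 0.7  0.1 -1. ] M [ 0.01 -0.06  0.01] w 0.677
```

```bash
python3 -m inch '[{"x":0,"y":0,"z":0.4,"ax":0,"ay":0,"az":0,"jaw":255},{"x":0,"y":0,"z":0.8,"ax":0,"ay":0,"az":0,"jaw":255},{"x":0.1,"y":0,"z":0.8,"ax":0,"ay":0,"az":0,"jaw":255},{"x":0.5,"y":0.6,"z":0.2,"ax":0,"ay":0,"az":0,"jaw":255},{"x":0.5,"y":0.7,"z":0,"ax":0,"ay":0,"az":0,"jaw":255},{"x":0.4,"y":0.8,"z":0,"ax":0,"ay":0,"az":0,"jaw":255},{"x":0.2,"y":0.8,"z":0,"ax":0,"ay":0,"az":0,"jaw":255},{"x":0.1,"y":0.8,"z":0,"ax":0,"ay":0,"az":0,"jaw":255},{"x":0,"y":0.8,"z":0,"ax":0,"ay":0,"az":0,"jaw":255},{"x":0,"y":0.8,"z":0,"ax":0,"ay":0,"az":0,"jaw":255},{"x":0,"y":0.8,"z":0,"ax":0,"ay":0,"az":0,"jaw":255},{"x":0,"y":0,"z":0,"ax":0,"ay":0,"az":0,"jaw":255}]'; python3 -c "
from h import *;tilt()"
```

```text
time_s: 6.18
tcp_pos: [0.596, 0.2755, 0.1469]
ee_rot: [[1.0, -0.024, -0.008], [-0.023, -1.0, 0.002], [-0.008, -0.001, -1.0]]
wrist_force: [0.4, -0.4, -1.1]
gripper_width: 0.677
t 6.17 tcp [0.596  0.2755 0.1469] fix ax -0.01 ay -0.05 yawY -91.35 F [ 0.4 -0.4 -1.1] M [-0.18 -0.02  0.01] w 0.677
```

```bash
python3 -m inch '[{"x":0.05,"y":0.6,"z":0,"ax":0,"ay":-0.04,"az":0,"jaw":255},{"x":0.02,"y":0.5,"z":-0.3,"ax":0,"ay":0,"az":0,"jaw":255},{"x":0,"y":0.1,"z":-0.4,"ax":0,"ay":0,"az":0,"jaw":255},{"x":0,"y":0,"z":-0.3,"ax":0,"ay":0,"az":0,"jaw":255},{"x":0,"y":0,"z":0,"ax":0,"ay":0,"az":0,"jaw":255},{"x":0,"y":0,"z":0,"ax":0,"ay":0,"az":0,"jaw":255}]'; python3 -c "
from h import *;tilt();save('wrist','w3.png');save('side','d3.png')"
```

```text
time_s: 6.92
tcp_pos: [0.5994, 0.3443, 0.0839]
ee_rot: [[1.0, -0.027, -0.005], [-0.027, -1.0, -0.002], [-0.005, 0.002, -1.0]]
wrist_force: [0.2, 0.5, -0.7]
gripper_width: 0.676
t 6.92 tcp [0.5994 0.3443 0.0839] fix ax 0.01 ay -0.03 yawY -91.57 F [ 0.2  0.5 -0.7] M [-0.08 -0.07  0.04] w 0.676
```

View pics/w3.png

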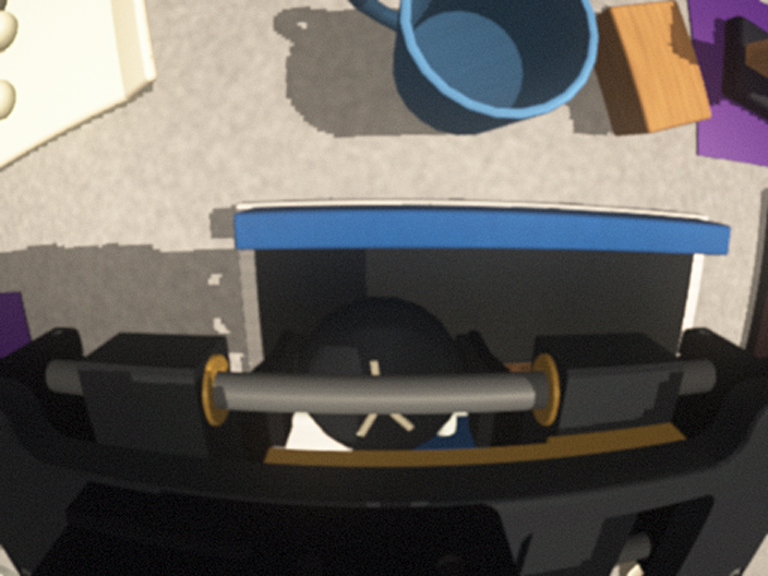

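View pics/d3.png

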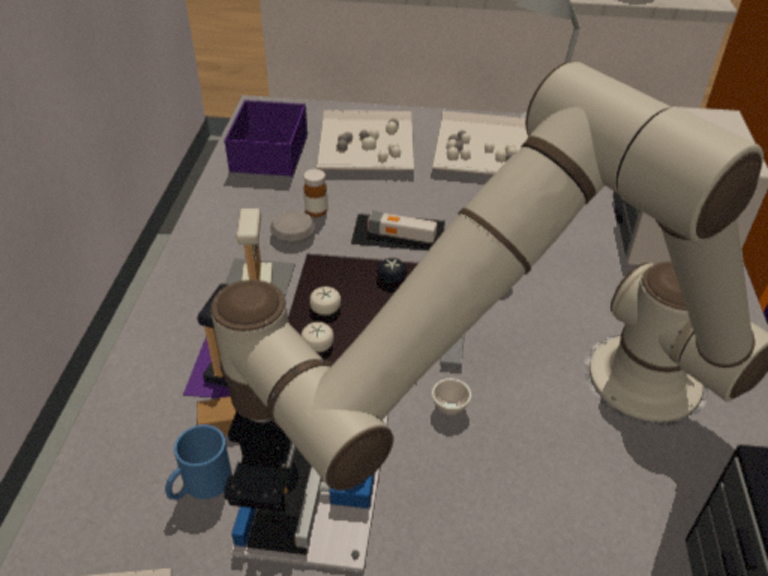

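Run:
```python
from m2 import *
p=camera_params('wrist')
W=lambda n,x,y,z: print(n,plane(p,x/1.5-.17,y/1.5-.17,z,True))
W('face',236,248,.046);W('face',380,248,.046);W('face',728,254,.046);W('back',380,209,.046)
W('star',374,395,.115);
```

```text
face [0.6395 0.4113 0.046 ]
face [0.6369 0.3435 0.046 ]
face [0.633  0.1431 0.046 ]
back [0.6547 0.343  0.046 ]
star [0.6002 0.3466 0.115 ]
```

```bash
python3 -m inch '[{"x":0.02,"y":0.05,"z":-0.25,"ax":0,"ay":-0.02,"az":0,"jaw":255},{"x":0,"y":0,"z":-0.25,"ax":0,"ay":0,"az":0,"jaw":255},{"x":0,"y":0,"z":-0.25,"ax":0,"ay":0,"az":0,"jaw":255},{"x":0,"y":0,"z":-0.2,"ax":0,"ay":0,"az":0,"jaw":255},{"x":0,"y":0,"z":0,"ax":0,"ay":0,"az":0,"jaw":255}]'; python3 -c "
from h import *;tilt()"
```

```text
time_s: 7.65
tcp_pos: [0.6003, 0.3471, 0.0232]
ee_rot: [[1.0, -0.028, -0.002], [-0.028, -1.0, -0.001], [-0.002, 0.001, -1.0]]
wrist_force: [0.5, -0.2, -2.3]
gripper_width: 0.676
t 7.65 tcp [0.6003 0.3471 0.0232] fix ax 0.01 ay -0.01 yawY -91.61 F [ 0.5 -0.2 -2.3] M [-0.02 -0.03 -0.01] w 0.676
```

```bash
python3 -m inch '[{"x":0,"y":0,"z":-0.07,"ax":0,"ay":0,"az":0,"jaw":255},{"x":0,"y":0,"z":-0.05,"ax":0,"ay":0,"az":0,"jaw":255},{"x":0,"y":0,"z":0,"ax":0,"ay":0,"az":0,"jaw":255}]'; python3 -c "
from h import *;tilt()"
```

```text
time_s: 8.02
tcp_pos: [0.601, 0.3476, 0.0164]
ee_rot: [[1.0, -0.028, 0.0], [-0.028, -1.0, -0.0], [0.0, 0.0, -1.0]]
wrist_force: [0.8, 0.1, -1.2]
gripper_width: 0.68
t 8.03 tcp [0.601  0.3476 0.0164] fix ax 0.00 ay 0.00 yawY -91.59 F [ 0.8  0.1 -1.2] M [-0.02  0.    0.01] w 0.680
```

Down 1 mm more, then release and lift.

```bash
python3 -m inch '[{"x":0,"y":0,"z":-0.02,"ax":0,"ay":0,"az":0,"jaw":255},{"x":0,"y":0,"z":0,"ax":0,"ay":0,"az":0,"jaw":0},{"x":0,"y":0,"z":0,"ax":0,"ay":0,"az":0,"jaw":0},{"x":0,"y":0,"z":0,"ax":0,"ay":0,"az":0,"jaw":0},{"x":0,"y":0,"z":0,"ax":0,"ay":0,"az":0,"jaw":0},{"x":0,"y":0,"z":0.3,"ax":0,"ay":0,"az":0,"jaw":0},{"x":0,"y":0,"z":0.8,"ax":0,"ay":0,"az":0,"jaw":0},{"x":0,"y":0,"z":0.8,"ax":0,"ay":0,"az":0,"jaw":0},{"x":-0.6,"y":0,"z":0.4,"ax":0,"ay":0,"az":0,"jaw":0},{"x":-0.6,"y":-0.2,"z":0,"ax":0,"ay":0,"az":0,"jaw":0},{"x":-0.4,"y":-0.4,"z":0,"ax":0,"ay":0,"az":0,"jaw":0},{"x":0,"y":0,"z":0,"ax":0,"ay":0,"az":0,"jaw":0}]'; python3 -c "
from h import *;tilt();save('wrist','w4.png')"
```

```text
time_s: 9.52
tcp_pos: [0.5052, 0.3123, 0.169]
ee_rot: [[1.0, -0.026, 0.013], [-0.026, -1.0, 0.009], [0.012, -0.01, -1.0]]
wrist_force: [0.2, 0.8, -0.1]
gripper_width: 1.004
t 9.53 tcp [0.5052 0.3123 0.169 ] fix ax -0.05 ay 0.07 yawY -91.50 F [ 0.2  0.8 -0.1] M [-0.01 -0.07  0.07] w 1.004
```

View pics/w4.png

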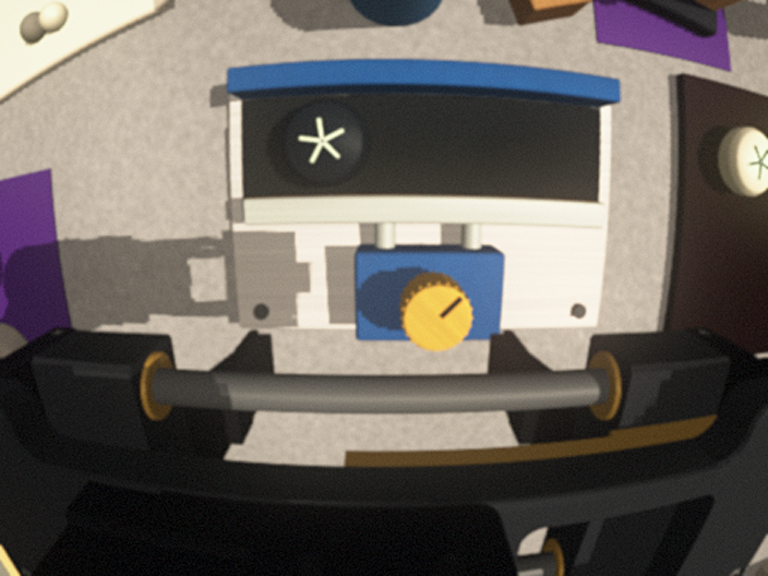

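The first dark pebble lies flat in the channel (star at (322,141)). Next is dark A at about (0.4848,-0.207).

```bash
python3 - <<'E'
from m2 import *
p=camera_params('wrist')
W=lambda n,x,y,z: print(n,plane(p,x/1.5-.17,y/1.5-.17,z,True))
W('screw',437,316,.094);W('star',322,141,.048);W('fence',322,97,.046);W('jaw',322,201,.044)
E
python3 -m inch '[{"x":0,"y":-0.9,"z":0,"ax":-0.05,"ay":0.07,"az":0,"jaw":0},{"x":0,"y":-0.9,"z":0,"ax":0,"ay":0,"az":0,"jaw":0},{"x":0,"y":-0.9,"z":0,"ax":0,"ay":0,"az":0,"jaw":0},{"x":0,"y":-0.9,"z":0,"ax":0,"ay":0,"az":0,"jaw":0},{"x":0,"y":-0.9,"z":0,"ax":0,"ay":0,"az":0,"jaw":0},{"x":0,"y":-0.9,"z":0,"ax":0,"ay":0,"az":0,"jaw":0},{"x":-0.1,"y":-0.9,"z":0,"ax":0,"ay":0,"az":0,"jaw":0},{"x":-0.1,"y":-0.9,"z":0,"ax":0,"ay":0,"az":0,"jaw":0},{"x":-0.1,"y":-0.9,"z":-0.4,"ax":0,"ay":0,"az":0,"jaw":0},{"x":0,"y":-0.4,"z":-0.4,"ax":0,"ay":0,"az":0,"jaw":0},{"x":0,"y":0,"z":-0.2,"ax":0,"ay":0,"az":0,"jaw":0},{"x":0,"y":0,"z":0,"ax":0,"ay":0,"az":0,"jaw":0}]'; python3 -c "
from h import *;tilt();save('wrist','w5.png')"
```

```text
screw [0.4994 0.2823 0.094 ]
star [0.6015 0.349  0.048 ]
fence [0.6307 0.3485 0.046 ]
jaw [0.5628 0.3509 0.044 ]
time_s: 11.08
tcp_pos: [0.5021, -0.2099, 0.1166]
ee_rot: [[0.999, -0.022, 0.025], [-0.022, -1.0, 0.002], [0.025, -0.003, -1.0]]
wrist_force: [-0.8, 0.1, 1.0]
gripper_width: 0.998
t 11.07 tcp [ 0.5021 -0.2099  0.1166] fix ax -0.01 ay 0.14 yawY -91.27 F [-0.8  0.1  1. ] M [-0.02  0.07 -0.03] w 0.998
```

View pics/w5.png

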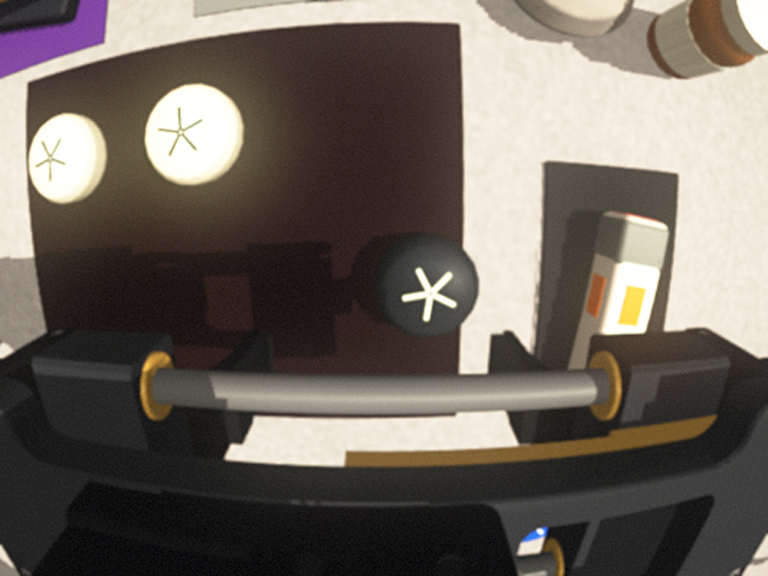

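```bash
python3 - <<'E'
from m2 import *
p=camera_params('wrist')
W=lambda n,x,y,z: print(n,plane(p,x/1.5-.17,y/1.5-.17,z,True))
W('star',431,293,.048);W('white',180,132,.048);W('board right edge',463,230,.012)
W('board br',456,413,.012)
W('patch',634,305,.04)
W('scan nose tl',612,212,.04);W('scan nose tr',668,226,.04)
W('nosebody l',607,253,.04);W('nosebody r',657,270,.04)
W('pad',545,162,.004);W('pad',677,174,.004)
E
python3 -c "
from h import *;save('side','d5.png');tilt()"
```

```text
star [ 0.5116 -0.2372  0.048 ]
white [ 0.6061 -0.101   0.048 ]
board right edge [ 0.5418 -0.2609  0.012 ]
board br [ 0.4162 -0.2601  0.012 ]
patch [ 0.4988 -0.3697  0.04  ]
scan nose tl [ 0.5565 -0.3478  0.04  ]
scan nose tr [ 0.5495 -0.3913  0.04  ]
nosebody l [ 0.5319 -0.3458  0.04  ]
nosebody r [ 0.5213 -0.3851  0.04  ]
pad [ 0.5855 -0.317   0.004 ]
pad [ 0.5846 -0.4249  0.004 ]
t 11.18 tcp [ 0.5029 -0.2095  0.1178] fix ax -0.01 ay 0.16 yawY -91.18 F [ 0.5  0.4 -0.2] M [-0.03  0.06 -0.01] w 1.002
```

View pics/d5.png

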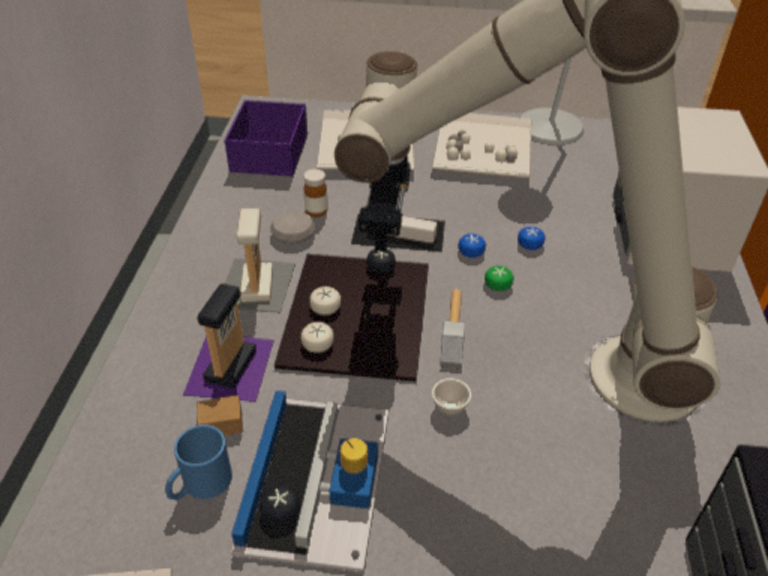

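The pebble has been knocked by about 40 mm. I'll cross-check its height and position with the side view.

Run:
```python
from m2 import *
p=camera_params('wrist')
print(plane(pd,*S(381,257),.048))
o1,d1=ray(p,431/1.5-.17,293/1.5-.17,True);o2,d2=ray(pd,*S(381,257))
s=np.linalg.lstsq(np.c_[d1,-d2],o2-o1,rcond=None)[0];print(o1+d1*s[0],o2+d2*s[1])
```

```text
[ 0.5086 -0.2228  0.048 ]
[ 0.5087 -0.2384  0.0358] [ 0.5102 -0.2379  0.0354]
```

Run:
```python
import cv2
b=cv2.imread('pics/raw_side0.png')
b=cv2.imread('pics/raw_d5.png')[150:220,220:290]; b=cv2.convertScaleAbs(b,alpha=2,beta=20)
w=cv2.imread('pics/raw_w5.png')[140:240,230:340]; w=cv2.convertScaleAbs(w,alpha=1.6,beta=15)
cv2.imwrite('pics/c5.png',cv2.hconcat([cv2.resize(b,(390,390),interpolation=cv2.INTER_CUBIC),cv2.resize(w,(410,390),interpolation=cv2.INTER_CUBIC)]))
```

```text
(no output)
```

View pics/c5.png

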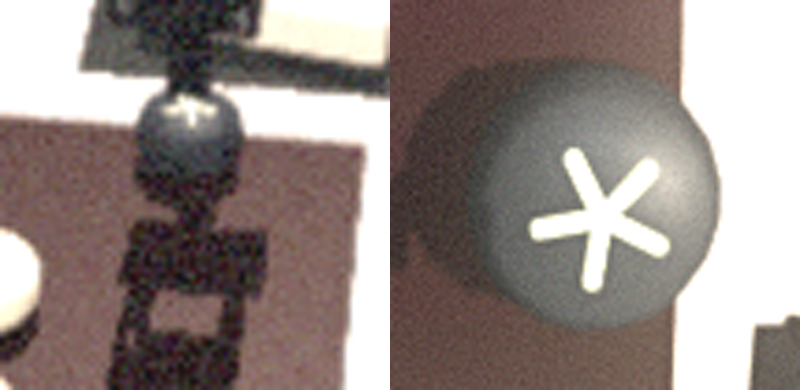

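Part of the star is hidden by the finger in the side view. The pebble is flat at about (0.511,-0.2375), so I'll grasp it there.

```bash
python3 -m inch '[{"x":0.07,"y":-0.25,"z":0,"ax":0,"ay":0.12,"az":0,"jaw":0},{"x":0.04,"y":-0.2,"z":-0.2,"ax":0,"ay":0,"az":0,"jaw":0},{"x":0,"y":0,"z":-0.3,"ax":0,"ay":0,"az":0,"jaw":0},{"x":0,"y":0,"z":-0.3,"ax":0,"ay":0,"az":0,"jaw":0},{"x":0,"y":0,"z":0,"ax":0,"ay":0,"az":0,"jaw":0},{"x":0,"y":0,"z":0,"ax":0,"ay":0,"az":0,"jaw":0}]'; python3 -c "
from h import *;tilt()"
```

```text
time_s: 11.92
tcp_pos: [0.5131, -0.2341, 0.0715]
ee_rot: [[1.0, -0.014, 0.014], [-0.014, -1.0, 0.001], [0.014, -0.001, -1.0]]
wrist_force: [0.0, -0.7, -0.2]
gripper_width: 1.003
t 11.93 tcp [ 0.5131 -0.2341  0.0715] fix ax -0.00 ay 0.08 yawY -90.78 F [ 0.  -0.7 -0.2] M [-0.06 -0.01  0.01] w 1.003
```

```bash
python3 -m inch '[{"x":-0.03,"y":-0.06,"z":-0.25,"ax":0,"ay":0.08,"az":-0.05,"jaw":0},{"x":0,"y":0,"z":-0.25,"ax":0,"ay":0,"az":0,"jaw":0},{"x":0,"y":0,"z":-0.25,"ax":0,"ay":0,"az":0,"jaw":0},{"x":0,"y":0,"z":-0.15,"ax":0,"ay":0,"az":0,"jaw":0},{"x":0,"y":0,"z":0,"ax":0,"ay":0,"az":0,"jaw":0}]'; python3 -c "
from h import *;tilt()"
```

```text
time_s: 12.55
tcp_pos: [0.5112, -0.2378, 0.0141]
ee_rot: [[1.0, -0.023, 0.0], [-0.023, -1.0, 0.001], [0.0, -0.001, -1.0]]
wrist_force: [-0.1, 0.7, -0.0]
gripper_width: 1.001
t 12.55 tcp [ 0.5112 -0.2378  0.0141] fix ax -0.00 ay 0.00 yawY -91.31 F [-0.1  0.7 -0. ] M [-0.03 -0.01 -0.01] w 1.001
```

```bash
python3 -m inch '[{"x":0,"y":0,"z":0.02,"ax":0,"ay":0,"az":0,"jaw":255},{"x":0,"y":0,"z":0,"ax":0,"ay":0,"az":0,"jaw":255},{"x":0,"y":0,"z":0,"ax":0,"ay":0,"az":0,"jaw":255},{"x":0,"y":0,"z":0,"ax":0,"ay":0,"az":0,"jaw":255},{"x":0,"y":0,"z":0,"ax":0,"ay":0,"az":0,"jaw":255},{"x":0,"y":0,"z":0.4,"ax":0,"ay":0,"az":0,"jaw":255},{"x":0,"y":0,"z":0.6,"ax":0,"ay":0,"az":0,"jaw":255},{"x":0,"y":0,"z":0.6,"ax":0,"ay":0,"az":0,"jaw":255},{"x":0,"y":0,"z":0.3,"ax":0,"ay":0,"az":0,"jaw":255}]'; python3 -c "
from h import *;tilt()"
```

```text
time_s: 13.68
tcp_pos: [0.5089, -0.2372, 0.1306]
ee_rot: [[1.0, -0.024, -0.005], [-0.024, -1.0, 0.002], [-0.005, -0.002, -1.0]]
wrist_force: [0.5, 0.8, -1.8]
gripper_width: 0.677
t 13.68 tcp [ 0.5089 -0.2372  0.1306] fix ax -0.01 ay -0.03 yawY -91.36 F [ 0.5  0.8 -1.8] M [-0.05 -0.08 -0.05] w 0.677
```

```bash
python3 -m inch '[{"x":0.2,"y":0.7,"z":0.1,"ax":0,"ay":-0.03,"az":0,"jaw":255},{"x":0.2,"y":0.8,"z":0.1,"ax":0,"ay":0,"az":0,"jaw":255},{"x":0.2,"y":0.8,"z":0,"ax":0,"ay":0,"az":0,"jaw":255},{"x":0.2,"y":0.8,"z":0,"ax":0,"ay":0,"az":0,"jaw":255},{"x":0.2,"y":0.8,"z":0,"ax":0,"ay":0,"az":0,"jaw":255},{"x":0.2,"y":0.8,"z":0,"ax":0,"ay":0,"az":0,"jaw":255},{"x":0.2,"y":0.8,"z":0,"ax":0,"ay":0,"az":0,"jaw":255},{"x":0.05,"y":0.8,"z":0,"ax":0,"ay":0,"az":0,"jaw":255},{"x":0,"y":0.7,"z":0,"ax":0,"ay":0,"az":0,"jaw":255},{"x":0,"y":0.3,"z":0,"ax":0,"ay":0,"az":0,"jaw":255},{"x":0,"y":0,"z":0,"ax":0,"ay":0,"az":0,"jaw":255},{"x":0,"y":0,"z":0,"ax":0,"ay":0,"az":0,"jaw":255}]'; python3 -c "
from h import *;tilt()"
```

```text
time_s: 15.18
tcp_pos: [0.5937, 0.2127, 0.1411]
ee_rot: [[1.0, -0.029, -0.003], [-0.029, -1.0, 0.001], [-0.003, -0.001, -1.0]]
wrist_force: [-0.2, -0.8, -1.1]
gripper_width: 0.677
t 15.18 tcp [0.5937 0.2127 0.1411] fix ax -0.00 ay -0.02 yawY -91.67 F [-0.2 -0.8 -1.1] M [-0.06 -0.   -0.04] w 0.677
```

```bash
python3 -m inch '[{"x":0.05,"y":-0.07,"z":-0.4,"ax":0,"ay":-0.01,"az":0,"jaw":255},{"x":0,"y":0,"z":-0.4,"ax":0,"ay":0,"az":0,"jaw":255},{"x":0,"y":0,"z":-0.3,"ax":0,"ay":0,"az":0,"jaw":255},{"x":0,"y":0,"z":0,"ax":0,"ay":0,"az":0,"jaw":255}]'; python3 -c "
from h import *;tilt()"
```

```text
time_s: 15.68
tcp_pos: [0.5971, 0.2021, 0.0747]
ee_rot: [[0.999, -0.036, -0.001], [-0.036, -0.999, 0.001], [-0.001, -0.001, -1.0]]
wrist_force: [1.1, -0.0, -1.0]
gripper_width: 0.677
t 15.68 tcp [0.5971 0.2021 0.0747] fix ax -0.00 ay -0.01 yawY -92.09 F [ 1.1 -0.  -1. ] M [-0.11  0.03 -0.04] w 0.677
```

```bash
python3 -m inch '[{"x":0,"y":0.06,"z":-0.25,"ax":0,"ay":0,"az":0,"jaw":255},{"x":0,"y":0,"z":-0.25,"ax":0,"ay":0,"az":0,"jaw":255},{"x":0,"y":0,"z":-0.2,"ax":0,"ay":0,"az":0,"jaw":255},{"x":0,"y":0,"z":-0.12,"ax":0,"ay":0,"az":0,"jaw":255},{"x":0,"y":0,"z":-0.05,"ax":0,"ay":0,"az":0,"jaw":255},{"x":0,"y":0,"z":0,"ax":0,"ay":0,"az":0,"jaw":255}]'; python3 -c "
from h import *;tilt()"
```

```text
time_s: 16.42
tcp_pos: [0.5984, 0.2052, 0.0209]
ee_rot: [[0.999, -0.038, 0.002], [-0.038, -0.999, 0.002], [0.002, -0.002, -1.0]]
wrist_force: [-0.4, -0.8, -1.0]
gripper_width: 0.671
t 16.43 tcp [0.5984 0.2052 0.0209] fix ax -0.01 ay 0.01 yawY -92.16 F [-0.4 -0.8 -1. ] M [-0.03  0.03  0.01] w 0.671
```

```bash
python3 -m inch '[{"x":-0.01,"y":0,"z":-0.08,"ax":0,"ay":0,"az":0,"jaw":255},{"x":0,"y":0,"z":0,"ax":0,"ay":0,"az":0,"jaw":255}]'; python3 -c "
from h import *;tilt()"
```

```text
time_s: 16.68
tcp_pos: [0.5985, 0.2058, 0.0169]
ee_rot: [[0.999, -0.037, 0.004], [-0.037, -0.999, 0.003], [0.004, -0.003, -1.0]]
wrist_force: [-0.3, -0.1, -1.2]
gripper_width: 0.675
t 16.68 tcp [0.5985 0.2058 0.0169] fix ax -0.02 ay 0.02 yawY -92.13 F [-0.3 -0.1 -1.2] M [-0.04  0.04 -0.02] w 0.675
```

```bash
python3 -m inch '[{"x":0,"y":0,"z":-0.03,"ax":0,"ay":0,"az":0,"jaw":255},{"x":0,"y":0,"z":0,"ax":0,"ay":0,"az":0,"jaw":0},{"x":0,"y":0,"z":0,"ax":0,"ay":0,"az":0,"jaw":0},{"x":0,"y":0,"z":0,"ax":0,"ay":0,"az":0,"jaw":0},{"x":0,"y":0,"z":0,"ax":0,"ay":0,"az":0,"jaw":0},{"x":0,"y":0,"z":0.3,"ax":0,"ay":0,"az":0,"jaw":0},{"x":0,"y":0,"z":0.8,"ax":0,"ay":0,"az":0,"jaw":0},{"x":0,"y":0,"z":0.9,"ax":0,"ay":0,"az":0,"jaw":0},{"x":-0.6,"y":0.4,"z":0.5,"ax":0,"ay":0,"az":0,"jaw":0},{"x":-0.6,"y":0.5,"z":0,"ax":0,"ay":0,"az":0,"jaw":0},{"x":-0.4,"y":0.3,"z":0,"ax":0,"ay":0,"az":0,"jaw":0},{"x":0,"y":0,"z":0,"ax":0,"ay":0,"az":0,"jaw":0}]'; python3 -c "
from h import *;tilt();save('wrist','w6.png')"
```

```text
time_s: 18.18
tcp_pos: [0.5022, 0.28, 0.1808]
ee_rot: [[0.999, -0.037, 0.015], [-0.037, -0.999, 0.011], [0.015, -0.011, -1.0]]
wrist_force: [-0.6, -0.1, 0.1]
gripper_width: 1.0
t 18.18 tcp [0.5022 0.28   0.1808] fix ax -0.06 ay 0.09 yawY -92.13 F [-0.6 -0.1  0.1] M [-0.1  -0.04 -0.  ] w 1.000
```

View pics/w6.png

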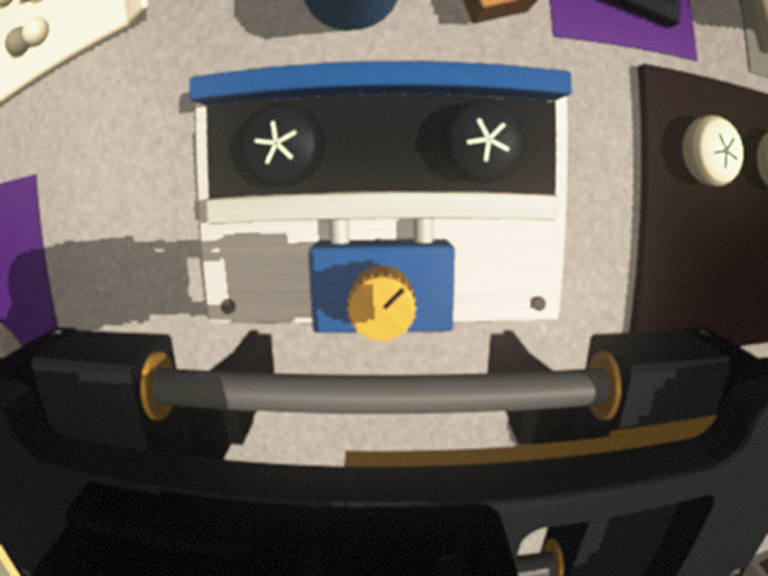

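Both dark pebbles (stars at (277,142) and (489,140)) lie flat in the channel, and no white ones are near. Now the thumbscrew.

```bash
python3 - <<'E'
from m2 import *
p=camera_params('wrist')
W=lambda n,x,y,z: print(n,plane(p,x/1.5-.17,y/1.5-.17,z,True))
W('screw',382,309,.094);W('i0',384,308,.094);W('i1',403,290,.094)
W('fence',382,92,.046);W('jaw',382,197,.044);W('p1',277,142,.048);W('p2',489,140,.048)
im=cv2.imread('pics/raw_w6.png'); hsv=cv2.cvtColor(im,cv2.COLOR_BGR2HSV)
m=cv2.inRange(hsv,(15,120,90),(35,255,255)); m[:150]=0;m[240:]=0;m[:,:200]=0;m[:,320:]=0
ys,xs=np.nonzero(m);print(xs.min(),xs.max(),ys.min(),ys.max())
print(sense()['joints'])
E
python3 - <<'E'
import cv2
b=cv2.imread('pics/raw_w6.png')[165:240,210:310]
cv2.imwrite('pics/c6.png',cv2.resize(b,None,fx=7,fy=7,interpolation=cv2.INTER_CUBIC))
E
```

```text
screw [0.4975 0.2798 0.094 ]
i0 [0.4981 0.2786 0.094 ]
i1 [0.5085 0.2672 0.094 ]
fence [0.6312 0.2751 0.046 ]
jaw [0.5603 0.2778 0.044 ]
p1 [0.6015 0.3463 0.048 ]
p2 [0.5975 0.2052 0.048 ]
232 276 178 226
[ 45.3088  18.6199 -11.1458   0.2475 -59.182   42.3791]
```

View pics/c6.png

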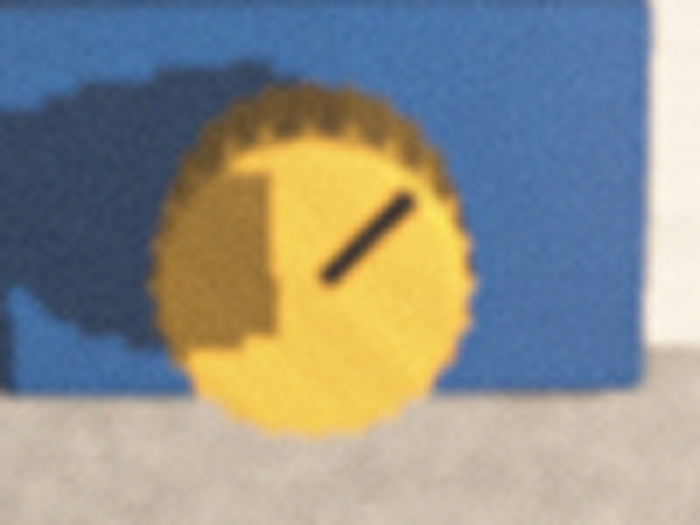

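```bash
python3 -m inch '[{"x":0,"y":0,"z":0,"ax":-0.06,"ay":0.09,"az":1,"jaw":0},{"x":0,"y":0,"z":0,"ax":0,"ay":0,"az":1,"jaw":0},{"x":0,"y":0,"z":0,"ax":0,"ay":0,"az":1,"jaw":0},{"x":0,"y":0,"z":0,"ax":0,"ay":0,"az":1,"jaw":0},{"x":0,"y":0,"z":0,"ax":0,"ay":0,"az":1,"jaw":0},{"x":0,"y":0,"z":0,"ax":0,"ay":0,"az":1,"jaw":0},{"x":0,"y":0,"z":0,"ax":0,"ay":0,"az":1,"jaw":0},{"x":0,"y":0,"z":0,"ax":0,"ay":0,"az":1,"jaw":0},{"x":0,"y":0,"z":0,"ax":0,"ay":0,"az":1,"jaw":0},{"x":0,"y":0,"z":0,"ax":0,"ay":0,"az":1,"jaw":0},{"x":0,"y":0,"z":0,"ax":0,"ay":0,"az":1,"jaw":0},{"x":0,"y":0,"z":0,"ax":0,"ay":0,"az":0,"jaw":0}]'; python3 -c "
from h import *;tilt();print(sense()['joints'])"
```

```text
time_s: 19.73
tcp_pos: [0.5138, 0.2707, 0.1844]
ee_rot: [[-0.35, 0.937, 0.001], [0.937, 0.35, 0.0], [-0.0, 0.001, -1.0]]
wrist_force: [-0.7, -0.1, 0.2]
gripper_width: 0.999
t 19.73 tcp [0.5138 0.2707 0.1844] fix ax -0.00 ay 0.01 yawY 20.50 F [-0.7 -0.1  0.2] M [-0.08 -0.14  0.02] w 0.999
[ 4.37770037e+01  1.94374657e+01 -9.26373792e+00  4.59994924e-02
 -6.12555005e+01  1.56705138e+02]
```

```bash
python3 -m inch '[{"x":-0.2,"y":0.12,"z":-0.4,"ax":0,"ay":0,"az":0,"jaw":0},{"x":-0.05,"y":0.03,"z":-0.4,"ax":0,"ay":0,"az":0,"jaw":0},{"x":0,"y":0,"z":-0.3,"ax":0,"ay":0,"az":0,"jaw":0},{"x":0,"y":0,"z":0,"ax":0,"ay":0,"az":0,"jaw":0},{"x":0,"y":0,"z":0,"ax":0,"ay":0,"az":0,"jaw":0}]'; python3 -c "
from h import *;tilt()"
```

```text
time_s: 20.35
tcp_pos: [0.5019, 0.2786, 0.1188]
ee_rot: [[-0.334, 0.943, 0.005], [0.943, 0.334, 0.002], [0.0, 0.005, -1.0]]
wrist_force: [0.7, -0.1, 0.2]
gripper_width: 0.998
t 20.35 tcp [0.5019 0.2786 0.1188] fix ax -0.01 ay 0.03 yawY 19.49 F [ 0.7 -0.1  0.2] M [-0.05 -0.18 -0.01] w 0.998
```

```bash
python3 -m inch '[{"x":-0.07,"y":0.02,"z":-0.2,"ax":0,"ay":0.02,"az":0,"jaw":0},{"x":0,"y":0,"z":-0.3,"ax":0,"ay":0,"az":0,"jaw":0},{"x":0,"y":0,"z":-0.3,"ax":0,"ay":0,"az":0,"jaw":0},{"x":0,"y":0,"z":-0.1,"ax":0,"ay":0,"az":0,"jaw":0},{"x":0,"y":0,"z":0,"ax":0,"ay":0,"az":0,"jaw":0}]'; python3 -c "
from h import *;tilt()"
```

```text
time_s: 20.98
tcp_pos: [0.4983, 0.2808, 0.0649]
ee_rot: [[-0.331, 0.944, 0.004], [0.944, 0.331, 0.006], [0.004, 0.006, -1.0]]
wrist_force: [-0.3, -0.1, -0.4]
gripper_width: 1.0
t 20.98 tcp [0.4983 0.2808 0.0649] fix ax -0.03 ay 0.03 yawY 19.33 F [-0.3 -0.1 -0.4] M [-0.05 -0.16  0.02] w 1.000
```

```bash
python3 -m inch '[{"x":-0.01,"y":-0.01,"z":-0.08,"ax":-0.02,"ay":0.02,"az":0,"jaw":0},{"x":0,"y":0,"z":0,"ax":0,"ay":0,"az":0,"jaw":255},{"x":0,"y":0,"z":0,"ax":0,"ay":0,"az":0,"jaw":255},{"x":0,"y":0,"z":0,"ax":0,"ay":0,"az":0,"jaw":255},{"x":0,"y":0,"z":0,"ax":0,"ay":0,"az":0,"jaw":255},{"x":0,"y":0,"z":0,"ax":0,"ay":0,"az":0,"jaw":255},{"x":0,"y":0,"z":0,"ax":0,"ay":0,"az":0,"jaw":255}]'; python3 -c "
from h import *;tilt()"
```

```text
time_s: 21.85
tcp_pos: [0.4958, 0.2797, 0.0614]
ee_rot: [[-0.33, 0.944, -0.002], [0.944, 0.33, 0.001], [0.002, -0.002, -1.0]]
wrist_force: [-5.5, -0.1, 2.8]
gripper_width: 0.449
t 21.85 tcp [0.4958 0.2797 0.0614] fix ax -0.01 ay -0.01 yawY 19.25 F [-5.5 -0.1  2.8] M [-0.03  1.62 -0.12] w 0.449
```

```bash
python3 -m inch '[{"x":0,"y":0,"z":0,"ax":0,"ay":0,"az":-0.5,"jaw":255},{"x":0,"y":0,"z":0,"ax":0,"ay":0,"az":-0.7,"jaw":255},{"x":0,"y":0,"z":0,"ax":0,"ay":0,"az":-0.7,"jaw":255},{"x":0,"y":0,"z":0,"ax":0,"ay":0,"az":-0.7,"jaw":255},{"x":0,"y":0,"z":0,"ax":0,"ay":0,"az":-0.7,"jaw":255},{"x":0,"y":0,"z":0,"ax":0,"ay":0,"az":-0.7,"jaw":255}]'; python3 -c "
from h import *;tilt()"
```

```text
time_s: 22.6
tcp_pos: [0.4949, 0.2797, 0.0614]
ee_rot: [[0.372, 0.928, -0.002], [0.928, -0.372, 0.002], [0.001, -0.003, -1.0]]
wrist_force: [-0.4, -0.3, 0.0]
gripper_width: 0.456
t 22.6 tcp [0.4949 0.2797 0.0614] fix ax -0.01 ay -0.01 yawY -21.84 F [-0.4 -0.3  0. ] M [-0.03  0.11  0.12] w 0.456
```

```bash
python3 -m inch '[{"x":0,"y":0,"z":0,"ax":0,"ay":0,"az":-0.8,"jaw":255},{"x":0,"y":0,"z":0,"ax":0,"ay":0,"az":-0.8,"jaw":255},{"x":0,"y":0,"z":0,"ax":0,"ay":0,"az":-0.8,"jaw":255},{"x":0,"y":0,"z":0,"ax":0,"ay":0,"az":-0.8,"jaw":255},{"x":0,"y":0,"z":0,"ax":0,"ay":0,"az":-0.8,"jaw":255},{"x":0,"y":0,"z":0,"ax":0,"ay":0,"az":-0.8,"jaw":255},{"x":0,"y":0,"z":0,"ax":0,"ay":0,"az":-0.8,"jaw":255},{"x":0,"y":0,"z":0,"ax":0,"ay":0,"az":-0.8,"jaw":255},{"x":0,"y":0,"z":0,"ax":0,"ay":0,"az":-0.8,"jaw":255},{"x":0,"y":0,"z":0,"ax":0,"ay":0,"az":-0.8,"jaw":255},{"x":0,"y":0,"z":0,"ax":0,"ay":0,"az":-0.8,"jaw":255},{"x":0,"y":0,"z":0,"ax":0,"ay":0,"az":-0.8,"jaw":255}]'; python3 -c "
from h import *;tilt()"
```

```text
time_s: 24.1
tcp_pos: [0.4944, 0.2814, 0.0614]
ee_rot: [[0.86, -0.51, 0.004], [-0.51, -0.86, 0.003], [0.002, -0.004, -1.0]]
wrist_force: [-0.5, 0.2, 0.5]
gripper_width: 0.451
t 24.1 tcp [0.4944 0.2814 0.0614] fix ax -0.02 ay 0.02 yawY -120.64 F [-0.5  0.2  0.5] M [ 0.09 -0.02  0.14] w 0.451
```

```bash
python3 -m inch '[{"x":0,"y":0,"z":0,"ax":0,"ay":0,"az":-0.8,"jaw":255},{"x":0,"y":0,"z":0,"ax":0,"ay":0,"az":-0.8,"jaw":255},{"x":0,"y":0,"z":0,"ax":0,"ay":0,"az":-0.8,"jaw":255},{"x":0,"y":0,"z":0,"ax":0,"ay":0,"az":-0.8,"jaw":255},{"x":0,"y":0,"z":0,"ax":0,"ay":0,"az":-0.8,"jaw":255},{"x":0,"y":0,"z":0,"ax":0,"ay":0,"az":-0.8,"jaw":255},{"x":0,"y":0,"z":0,"ax":0,"ay":0,"az":-0.8,"jaw":255},{"x":0,"y":0,"z":0,"ax":0,"ay":0,"az":-0.8,"jaw":255},{"x":0,"y":0,"z":0,"ax":0,"ay":0,"az":-0.8,"jaw":255},{"x":0,"y":0,"z":0,"ax":0,"ay":0,"az":-0.8,"jaw":255},{"x":0,"y":0,"z":0,"ax":0,"ay":0,"az":-0.8,"jaw":255},{"x":0,"y":0,"z":0,"ax":0,"ay":0,"az":0,"jaw":255}]'; python3 -c "
from h import *;tilt();print(sense()['joints']);save('wrist','w7.png')"
```

```text
time_s: 25.6
tcp_pos: [0.496, 0.2818, 0.0614]
ee_rot: [[-0.518, -0.856, 0.004], [-0.856, 0.518, -0.006], [0.003, -0.007, -1.0]]
wrist_force: [0.1, -0.5, 0.1]
gripper_width: 0.451
t 25.6 tcp [0.496  0.2818 0.0614] fix ax 0.03 ay 0.03 yawY 148.83 F [ 0.1 -0.5  0.1] M [ 0.24  0.15 -0.1 ] w 0.451
[ 46.1041718   26.2783327  -19.14522491   0.60221046 -44.65187593
 -77.7056262 ]
```

View pics/w7.png

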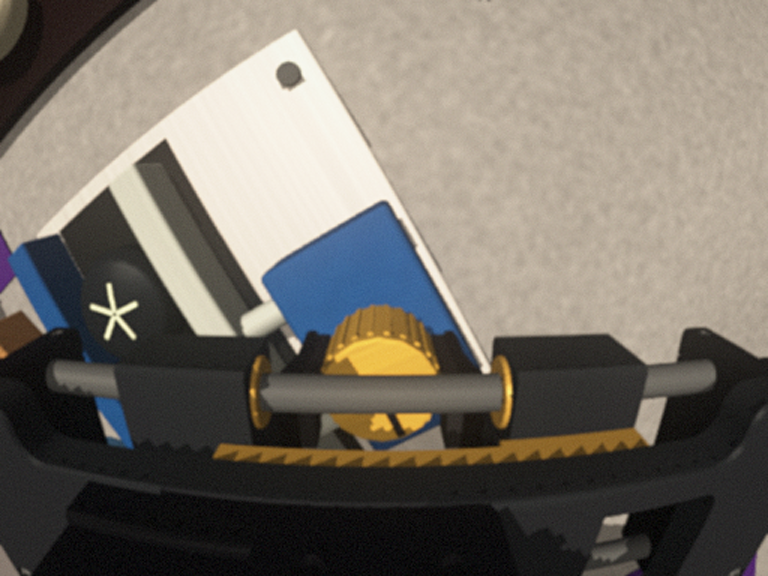

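```bash
python3 -m inch '[{"x":0,"y":0,"z":0,"ax":0,"ay":0,"az":-0.8,"jaw":255},{"x":0,"y":0,"z":0,"ax":0,"ay":0,"az":-0.8,"jaw":255},{"x":0,"y":0,"z":0,"ax":0,"ay":0,"az":-0.8,"jaw":255},{"x":0,"y":0,"z":0,"ax":0,"ay":0,"az":-0.8,"jaw":255},{"x":0,"y":0,"z":0,"ax":0,"ay":0,"az":-0.8,"jaw":255},{"x":0,"y":0,"z":0,"ax":0,"ay":0,"az":-0.8,"jaw":255},{"x":0,"y":0,"z":0,"ax":0,"ay":0,"az":-0.8,"jaw":255},{"x":0,"y":0,"z":0,"ax":0,"ay":0,"az":-0.6,"jaw":255},{"x":0,"y":0,"z":0,"ax":0,"ay":0,"az":0,"jaw":255},{"x":0,"y":0,"z":0,"ax":0,"ay":0,"az":0,"jaw":255}]'; python3 -c "
from h import *;tilt();print(sense()['joints'])"
```

```text
time_s: 26.9
tcp_pos: [0.4965, 0.2807, 0.0614]
ee_rot: [[-0.998, 0.063, -0.003], [0.063, 0.998, -0.007], [0.002, -0.007, -1.0]]
wrist_force: [-0.0, -0.3, 0.1]
gripper_width: 0.453
t 26.9 tcp [0.4965 0.2807 0.0614] fix ax 0.04 ay -0.02 yawY 86.37 F [-0.  -0.3  0.1] M [ 0.11 -0.17 -0.13] w 0.453
[  45.85129852   26.43702756  -18.7236336     0.253854    -45.24603052
 -139.66221353]
```

```bash
python3 -m inch '[{"x":0,"y":0,"z":0,"ax":0,"ay":0,"az":0,"jaw":0},{"x":0,"y":0,"z":0,"ax":0,"ay":0,"az":0,"jaw":0},{"x":0,"y":0,"z":0,"ax":0,"ay":0,"az":0,"jaw":0},{"x":0,"y":0,"z":0,"ax":0,"ay":0,"az":0,"jaw":0},{"x":0,"y":0,"z":0.4,"ax":0.04,"ay":-0.02,"az":0,"jaw":0},{"x":0,"y":0,"z":0.8,"ax":0,"ay":0,"az":0,"jaw":0},{"x":0,"y":0,"z":0.6,"ax":0,"ay":0,"az":0,"jaw":0},{"x":0,"y":0,"z":0,"ax":0,"ay":0,"az":1,"jaw":0},{"x":0,"y":0,"z":0,"ax":0,"ay":0,"az":1,"jaw":0},{"x":0,"y":0,"z":0,"ax":0,"ay":0,"az":1,"jaw":0},{"x":0,"y":0,"z":0,"ax":0,"ay":0,"az":1,"jaw":0},{"x":0,"y":0,"z":0,"ax":0,"ay":0,"az":1,"jaw":0}]'; python3 -c "
from h import *;tilt()"
```

```text
time_s: 28.4
tcp_pos: [0.4959, 0.2804, 0.1733]
ee_rot: [[-0.665, -0.747, 0.003], [-0.747, 0.665, 0.001], [-0.003, -0.002, -1.0]]
wrist_force: [-1.1, -1.1, -0.2]
gripper_width: 0.997
t 28.4 tcp [0.4959 0.2804 0.1733] fix ax -0.00 ay 0.02 yawY 138.34 F [-1.1 -1.1 -0.2] M [ 0.1  -0.07 -0.02] w 0.997
```

```bash
python3 -m inch '[{"x":0,"y":0,"z":0,"ax":0,"ay":0,"az":1,"jaw":0},{"x":0,"y":0,"z":0,"ax":0,"ay":0,"az":1,"jaw":0},{"x":0,"y":0,"z":0,"ax":0,"ay":0,"az":1,"jaw":0},{"x":0,"y":0,"z":0,"ax":0,"ay":0,"az":1,"jaw":0},{"x":0,"y":0,"z":0,"ax":0,"ay":0,"az":1,"jaw":0},{"x":0,"y":0,"z":0,"ax":0,"ay":0,"az":1,"jaw":0},{"x":0,"y":0,"z":0,"ax":0,"ay":0,"az":1,"jaw":0},{"x":0,"y":0,"z":0,"ax":0,"ay":0,"az":1,"jaw":0},{"x":0,"y":0,"z":0,"ax":0,"ay":0,"az":1,"jaw":0},{"x":0,"y":0,"z":0,"ax":0,"ay":0,"az":1,"jaw":0},{"x":0,"y":0,"z":0,"ax":0,"ay":0,"az":1,"jaw":0},{"x":0,"y":0,"z":0,"ax":0,"ay":0,"az":1,"jaw":0}]'; python3 -c "
from h import *;tilt()"
```

```text
time_s: 29.9
tcp_pos: [0.4947, 0.2797, 0.1727]
ee_rot: [[0.992, -0.129, -0.002], [-0.129, -0.992, 0.001], [-0.002, -0.0, -1.0]]
wrist_force: [0.2, -0.2, -0.3]
gripper_width: 0.996
t 29.9 tcp [0.4947 0.2797 0.1727] fix ax -0.00 ay -0.01 yawY -97.43 F [ 0.2 -0.2 -0.3] M [-0.02  0.01  0.03] w 0.996
```

```bash
python3 -m inch '[{"x":0,"y":0,"z":0,"ax":0,"ay":0,"az":0,"jaw":0},{"x":0,"y":0,"z":0,"ax":0,"ay":0,"az":0,"jaw":0}]'; python3 -c "
from h import *;tilt();im=save('wrist','w8.png')
cv2.imwrite('pics/c8.png',cv2.resize(im[30:240,120:400,::-1],None,fx=2.8,fy=2.8,interpolation=cv2.INTER_CUBIC))
cv2.imwrite('pics/c8b.png',cv2.resize(im[165:240,210:310,::-1],None,fx=7,fy=7,interpolation=cv2.INTER_CUBIC))"
```

```text
time_s: 30.15
tcp_pos: [0.4945, 0.2796, 0.1727]
ee_rot: [[0.991, -0.133, -0.003], [-0.133, -0.991, 0.001], [-0.003, -0.0, -1.0]]
wrist_force: [-0.8, -0.4, -0.8]
gripper_width: 0.999
t 30.15 tcp [0.4945 0.2796 0.1727] fix ax -0.00 ay -0.01 yawY -97.66 F [-0.8 -0.4 -0.8] M [-0.05  0.    0.01] w 0.999
```

View pics/c8.png

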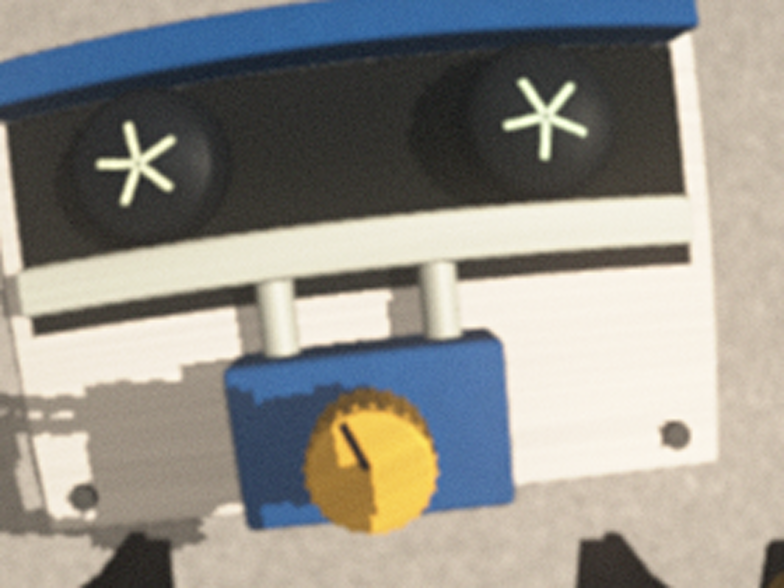

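View pics/c8b.png

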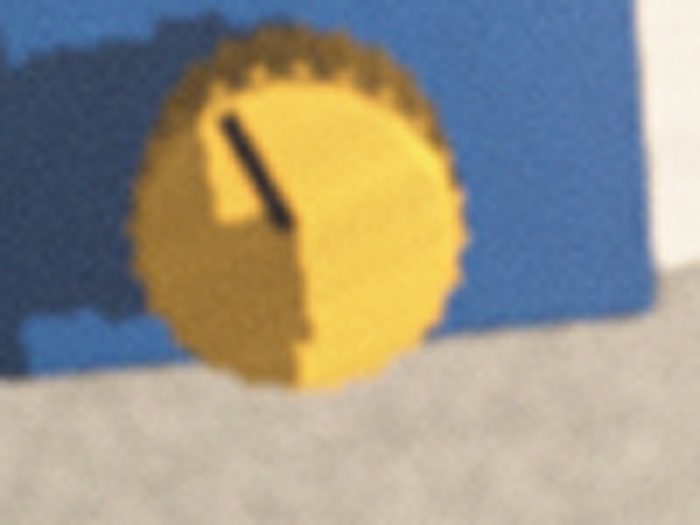

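Run:
```python
from m2 import *
p=camera_params('wrist')
def q(x,y,z): return plane(p,210+x/7-.43,165+y/7-.43,z,True)
a,b=q(287,222,.094),q(228,122,.094);print(np.degrees(np.arctan2(*(b-a)[[1,0]])), 'centre',q(300,232,.094))
def r(x,y,z): return plane(p,120+x/2.8-.3,30+y/2.8-.3,z,True)
for x in [(300,73,217+10)]: pass
print('fence',r(360,55,.046),'jaw',r(360,228,.044),'pebs',r(140,164,.048),r(546,117,.048))
```

```text
21.807728693641444 centre [0.4973 0.2802 0.094 ]
fence [0.63   0.2665 0.046 ] jaw [0.5696 0.2746 0.044 ] pebs [0.6043 0.3471 0.048 ] [0.6008 0.2061 0.048 ]
```

```bash
python3 -m inch '[{"x":0.03,"y":0.02,"z":-0.4,"ax":0,"ay":0,"az":0,"jaw":0},{"x":0,"y":0,"z":-0.5,"ax":0,"ay":0,"az":0,"jaw":0},{"x":0,"y":0,"z":-0.4,"ax":0,"ay":0,"az":0,"jaw":0},{"x":0,"y":0,"z":-0.2,"ax":0,"ay":0,"az":0,"jaw":0},{"x":0,"y":0,"z":0,"ax":0,"ay":0,"az":0,"jaw":0}]'; python3 -c "
from h import *;tilt()"
```

```text
time_s: 30.82
tcp_pos: [0.4972, 0.2814, 0.0816]
ee_rot: [[0.99, -0.139, 0.0], [-0.139, -0.99, 0.003], [-0.0, -0.003, -1.0]]
wrist_force: [0.7, 0.2, 0.5]
gripper_width: 0.998
t 30.82 tcp [0.4972 0.2814 0.0816] fix ax -0.02 ay 0.00 yawY -98.01 F [0.7 0.2 0.5] M [-0.06  0.01  0.01] w 0.998
```

```bash
python3 -m inch '[{"x":0,"y":-0.01,"z":-0.2,"ax":0,"ay":0,"az":0,"jaw":0},{"x":0,"y":0,"z":-0.12,"ax":0,"ay":0,"az":0,"jaw":0},{"x":0,"y":0,"z":0,"ax":0,"ay":0,"az":0,"jaw":0},{"x":0,"y":0,"z":0,"ax":0,"ay":0,"az":0,"jaw":255},{"x":0,"y":0,"z":0,"ax":0,"ay":0,"az":0,"jaw":255},{"x":0,"y":0,"z":0,"ax":0,"ay":0,"az":0,"jaw":255},{"x":0,"y":0,"z":0,"ax":0,"ay":0,"az":0,"jaw":255},{"x":0,"y":0,"z":0,"ax":0,"ay":0,"az":0,"jaw":255},{"x":0,"y":0,"z":0,"ax":0,"ay":0,"az":0,"jaw":255}]'; python3 -c "
from h import *;tilt()"
```

```text
time_s: 31.95
tcp_pos: [0.4985, 0.2805, 0.0642]
ee_rot: [[0.99, -0.139, 0.003], [-0.139, -0.99, 0.003], [0.003, -0.004, -1.0]]
wrist_force: [2.5, -3.8, 1.4]
gripper_width: 0.457
t 31.95 tcp [0.4985 0.2805 0.0642] fix ax -0.02 ay 0.02 yawY -97.98 F [ 2.5 -3.8  1.4] M [-1.44 -0.35  0.13] w 0.457
```

Start yaw is −98.0. I'll turn 30° first, then go in small steps.

```bash
python3 -m inch '[{"x":0,"y":0,"z":0,"ax":0,"ay":0,"az":-0.6,"jaw":255},{"x":0,"y":0,"z":0,"ax":0,"ay":0,"az":-0.6,"jaw":255},{"x":0,"y":0,"z":0,"ax":0,"ay":0,"az":-0.6,"jaw":255},{"x":0,"y":0,"z":0,"ax":0,"ay":0,"az":-0.6,"jaw":255},{"x":0,"y":0,"z":0,"ax":0,"ay":0,"az":-0.6,"jaw":255}]'; python3 -c "
from h import *;tilt()"
```

```text
time_s: 32.58
tcp_pos: [0.4979, 0.2788, 0.0642]
ee_rot: [[0.779, -0.627, 0.003], [-0.627, -0.779, -0.001], [0.003, -0.001, -1.0]]
wrist_force: [-0.2, -1.5, 1.1]
gripper_width: 0.455
t 32.58 tcp [0.4979 0.2788 0.0642] fix ax 0.01 ay 0.01 yawY -128.85 F [-0.2 -1.5  1.1] M [-0.02  0.03  0.15] w 0.455
```

```bash
python3 -m inch '[{"x":0,"y":0,"z":0,"ax":0,"ay":0,"az":-0.4,"jaw":255},{"x":0,"y":0,"z":0,"ax":0,"ay":0,"az":-0.4,"jaw":255}]'; python3 -c "
from h import *;tilt()"
```

```text
time_s: 32.83
tcp_pos: [0.4976, 0.2785, 0.0642]
ee_rot: [[0.681, -0.732, 0.002], [-0.732, -0.681, -0.002], [0.003, -0.0, -1.0]]
wrist_force: [-1.2, -0.7, 0.5]
gripper_width: 0.452
t 32.83 tcp [0.4976 0.2785 0.0642] fix ax 0.01 ay 0.01 yawY -137.09 F [-1.2 -0.7  0.5] M [-0.02  0.09  0.13] w 0.452
```

```bash
python3 -m inch '[{"x":0,"y":0,"z":0,"ax":0,"ay":0,"az":-0.4,"jaw":255},{"x":0,"y":0,"z":0,"ax":0,"ay":0,"az":-0.4,"jaw":255}]'; python3 -c "
from h import *;tilt()"
```

```text
time_s: 33.08
tcp_pos: [0.4972, 0.2781, 0.0642]
ee_rot: [[0.569, -0.822, 0.001], [-0.822, -0.569, -0.003], [0.003, 0.001, -1.0]]
wrist_force: [-1.2, -0.7, 1.0]
gripper_width: 0.45
t 33.08 tcp [0.4972 0.2781 0.0642] fix ax 0.01 ay 0.01 yawY -145.31 F [-1.2 -0.7  1. ] M [0.04 0.03 0.17] w 0.450
```

```bash
python3 -m inch '[{"x":0,"y":0,"z":0,"ax":0,"ay":0,"az":-0.4,"jaw":255},{"x":0,"y":0,"z":0,"ax":0,"ay":0,"az":-0.4,"jaw":255}]'; python3 -c "
from h import *;tilt()"
```

```text
time_s: 33.33
tcp_pos: [0.4968, 0.2779, 0.0642]
ee_rot: [[0.446, -0.895, 0.0], [-0.895, -0.446, -0.003], [0.003, 0.001, -1.0]]
wrist_force: [-1.1, -1.5, -0.1]
gripper_width: 0.451
t 33.33 tcp [0.4968 0.2779 0.0642] fix ax 0.02 ay 0.00 yawY -153.53 F [-1.1 -1.5 -0.1] M [ 0.04 -0.01  0.19] w 0.451
```

```bash
python3 -m inch '[{"x":0,"y":0,"z":0,"ax":0,"ay":0,"az":-0.4,"jaw":255},{"x":0,"y":0,"z":0,"ax":0,"ay":0,"az":-0.2,"jaw":255}]'; python3 -c "
from h import *;tilt()"
```

```text
time_s: 33.58
tcp_pos: [0.4965, 0.2778, 0.0642]
ee_rot: [[0.347, -0.938, -0.0], [-0.938, -0.347, -0.003], [0.003, 0.001, -1.0]]
wrist_force: [-1.4, -0.8, -0.1]
gripper_width: 0.448
t 33.58 tcp [0.4965 0.2778 0.0642] fix ax 0.02 ay -0.00 yawY -159.68 F [-1.4 -0.8 -0.1] M [ 0.07 -0.07  0.05] w 0.448
```

```bash
python3 -m inch '[{"x":0,"y":0,"z":0,"ax":0,"ay":0,"az":-0.3,"jaw":255},{"x":0,"y":0,"z":0,"ax":0,"ay":0,"az":-0.3,"jaw":255}]'; python3 -c "
from h import *;tilt()"
```

```text
time_s: 33.83
tcp_pos: [0.4962, 0.2777, 0.0642]
ee_rot: [[0.245, -0.97, -0.001], [-0.97, -0.245, -0.003], [0.003, 0.002, -1.0]]
wrist_force: [-1.5, -0.9, 1.0]
gripper_width: 0.45
t 33.83 tcp [0.4962 0.2777 0.0642] fix ax 0.02 ay -0.01 yawY -165.83 F [-1.5 -0.9  1. ] M [ 0.06 -0.    0.19] w 0.450
```

```bash
python3 -m inch '[{"x":0,"y":0,"z":0,"ax":0,"ay":0,"az":-0.3,"jaw":255},{"x":0,"y":0,"z":0,"ax":0,"ay":0,"az":-0.3,"jaw":255}]'; python3 -c "
from h import *;tilt()"
```

```text
time_s: 34.08
tcp_pos: [0.4959, 0.2776, 0.0642]
ee_rot: [[0.14, -0.99, -0.002], [-0.99, -0.14, -0.003], [0.003, 0.002, -1.0]]
wrist_force: [-2.1, 0.1, 0.8]
gripper_width: 0.45
t 34.08 tcp [0.4959 0.2776 0.0642] fix ax 0.02 ay -0.01 yawY -171.97 F [-2.1  0.1  0.8] M [ 0.07 -0.01  0.14] w 0.450
```

```bash
python3 -m inch '[{"x":0,"y":0,"z":0,"ax":0,"ay":0,"az":-0.3,"jaw":255},{"x":0,"y":0,"z":0,"ax":0,"ay":0,"az":-0.3,"jaw":255}]'; python3 -c "
from h import *;tilt()"
```

```text
time_s: 34.33
tcp_pos: [0.4955, 0.2776, 0.0642]
ee_rot: [[0.033, -0.999, -0.002], [-0.999, -0.033, -0.004], [0.003, 0.002, -1.0]]
wrist_force: [-1.0, -0.3, 0.4]
gripper_width: 0.453
t 34.33 tcp [0.4955 0.2776 0.0642] fix ax 0.02 ay -0.01 yawY -178.09 F [-1.  -0.3  0.4] M [ 0.05 -0.02  0.15] w 0.453
```

```bash
python3 -m inch '[{"x":0,"y":0,"z":0,"ax":0,"ay":0,"az":-0.3,"jaw":255},{"x":0,"y":0,"z":0,"ax":0,"ay":0,"az":-0.3,"jaw":255}]'; python3 -c "
from h import *;tilt()"
```

```text
time_s: 34.58
tcp_pos: [0.4951, 0.2775, 0.0642]
ee_rot: [[-0.073, -0.997, -0.003], [-0.997, 0.073, -0.004], [0.004, 0.003, -1.0]]
wrist_force: [-0.8, -0.1, 0.7]
gripper_width: 0.45
t 34.58 tcp [0.4951 0.2775 0.0642] fix ax 0.02 ay -0.02 yawY 175.81 F [-0.8 -0.1  0.7] M [-0.01  0.04  0.22] w 0.450
```

```bash
python3 -m inch '[{"x":0,"y":0,"z":0,"ax":0,"ay":0,"az":-0.3,"jaw":255}]'; python3 -c "
from h import *;tilt()"
```

```text
time_s: 34.7
tcp_pos: [0.495, 0.2776, 0.0642]
ee_rot: [[-0.126, -0.992, -0.003], [-0.992, 0.126, -0.004], [0.004, 0.003, -1.0]]
wrist_force: [-1.7, -1.6, 1.0]
gripper_width: 0.453
t 34.7 tcp [0.495  0.2776 0.0642] fix ax 0.02 ay -0.02 yawY 172.76 F [-1.7 -1.6  1. ] M [-0.01 -0.06  0.22] w 0.453
```

```bash
python3 -m inch '[{"x":0,"y":0,"z":0,"ax":0,"ay":0,"az":-0.3,"jaw":255},{"x":0,"y":0,"z":0,"ax":0,"ay":0,"az":-0.3,"jaw":255}]'; python3 -c "
from h import *;tilt()"
```

```text
time_s: 34.95
tcp_pos: [0.4946, 0.2776, 0.0642]
ee_rot: [[-0.23, -0.973, -0.004], [-0.973, 0.23, -0.004], [0.005, 0.003, -1.0]]
wrist_force: [-1.8, 0.1, 0.6]
gripper_width: 0.453
t 34.95 tcp [0.4946 0.2776 0.0642] fix ax 0.02 ay -0.02 yawY 166.70 F [-1.8  0.1  0.6] M [-0.03  0.01  0.24] w 0.453
```

```bash
python3 -m inch '[{"x":0,"y":0,"z":0,"ax":0,"ay":0,"az":-0.3,"jaw":255}]'; python3 -c "
from h import *;tilt()"
```

```text
time_s: 35.08
tcp_pos: [0.4945, 0.2777, 0.0642]
ee_rot: [[-0.281, -0.96, -0.004], [-0.96, 0.281, -0.004], [0.005, 0.003, -1.0]]
wrist_force: [-1.3, 0.5, -0.2]
gripper_width: 0.452
t 35.08 tcp [0.4945 0.2777 0.0642] fix ax 0.02 ay -0.02 yawY 163.67 F [-1.3  0.5 -0.2] M [ 0.01 -0.06  0.28] w 0.452
```

```bash
python3 -m inch '[{"x":0,"y":0,"z":0,"ax":0,"ay":0,"az":-0.3,"jaw":255}]'; python3 -c "
from h import *;tilt()"
```

```text
time_s: 35.2
tcp_pos: [0.4943, 0.2777, 0.0642]
ee_rot: [[-0.331, -0.944, -0.004], [-0.944, 0.331, -0.004], [0.005, 0.003, -1.0]]
wrist_force: [-1.5, 0.4, -0.0]
gripper_width: 0.453
t 35.2 tcp [0.4943 0.2777 0.0642] fix ax 0.02 ay -0.03 yawY 160.65 F [-1.5  0.4 -0. ] M [ 0.03 -0.02  0.31] w 0.453
```

```bash
python3 -m inch '[{"x":0,"y":0,"z":0,"ax":0,"ay":0,"az":-0.3,"jaw":255},{"x":0,"y":0,"z":0,"ax":0,"ay":0,"az":-0.1,"jaw":255},{"x":0,"y":0,"z":0,"ax":0,"ay":0,"az":0,"jaw":255},{"x":0,"y":0,"z":0,"ax":0,"ay":0,"az":0,"jaw":255}]'; python3 -c "
from h import *;tilt()"
```

```text
time_s: 35.7
tcp_pos: [0.4941, 0.2778, 0.0642]
ee_rot: [[-0.395, -0.919, -0.005], [-0.919, 0.395, -0.005], [0.006, 0.002, -1.0]]
wrist_force: [-1.3, -0.2, 1.0]
gripper_width: 0.449
t 35.7 tcp [0.4941 0.2778 0.0642] fix ax 0.03 ay -0.03 yawY 156.76 F [-1.3 -0.2  1. ] M [-0.09 -0.18  0.18] w 0.449
```

```bash
python3 -m inch '[{"x":0,"y":0,"z":0,"ax":0,"ay":0,"az":0,"jaw":0},{"x":0,"y":0,"z":0,"ax":0,"ay":0,"az":0,"jaw":0},{"x":0,"y":0,"z":0,"ax":0,"ay":0,"az":0,"jaw":0},{"x":0,"y":0,"z":0,"ax":0,"ay":0,"az":0,"jaw":0},{"x":0,"y":0,"z":0.4,"ax":0.03,"ay":-0.03,"az":0,"jaw":0},{"x":0,"y":0,"z":0.8,"ax":0,"ay":0,"az":0,"jaw":0},{"x":0,"y":0,"z":0.8,"ax":0,"ay":0,"az":0,"jaw":0},{"x":0,"y":0,"z":0,"ax":0,"ay":0,"az":1,"jaw":0},{"x":0,"y":0,"z":0,"ax":0,"ay":0,"az":1,"jaw":0},{"x":0,"y":0,"z":0,"ax":0,"ay":0,"az":1,"jaw":0},{"x":0,"y":0,"z":0,"ax":0,"ay":0,"az":1,"jaw":0},{"x":0,"y":0,"z":0,"ax":0,"ay":0,"az":1,"jaw":0}]'; python3 -m inch '[{"x":0,"y":0,"z":0,"ax":0,"ay":0,"az":1,"jaw":0},{"x":0,"y":0,"z":0,"ax":0,"ay":0,"az":1,"jaw":0},{"x":0,"y":0,"z":0,"ax":0,"ay":0,"az":1,"jaw":0},{"x":0,"y":0,"z":0,"ax":0,"ay":0,"az":1,"jaw":0},{"x":0,"y":0,"z":0,"ax":0,"ay":0,"az":1,"jaw":0},{"x":0,"y":0,"z":0,"ax":0,"ay":0,"az":0.5,"jaw":0},{"x":0,"y":0,"z":0,"ax":0,"ay":0,"az":0,"jaw":0},{"x":0,"y":0,"z":0,"ax":0,"ay":0,"az":0,"jaw":0}]'; python3 -c "
from h import *;tilt();im=save('wrist','w9.png')
cv2.imwrite('pics/c9.png',cv2.resize(im[30:240,120:400,::-1],None,fx=2.8,fy=2.8,interpolation=cv2.INTER_CUBIC))"
```

```text
time_s: 37.2
tcp_pos: [0.4938, 0.2772, 0.1885]
ee_rot: [[0.473, -0.881, 0.002], [-0.881, -0.473, 0.002], [-0.001, -0.003, -1.0]]
wrist_force: [0.8, 1.0, -0.6]
gripper_width: 1.001
time_s: 38.2
tcp_pos: [0.4931, 0.2767, 0.1882]
ee_rot: [[0.996, -0.088, -0.002], [-0.088, -0.996, 0.003], [-0.002, -0.002, -1.0]]
wrist_force: [0.1, 0.8, 0.5]
gripper_width: 1.001
t 38.2 tcp [0.4931 0.2767 0.1882] fix ax -0.01 ay -0.01 yawY -95.07 F [0.1 0.8 0.5] M [-0.03 -0.02 -0.05] w 1.001
```

View pics/c9.png

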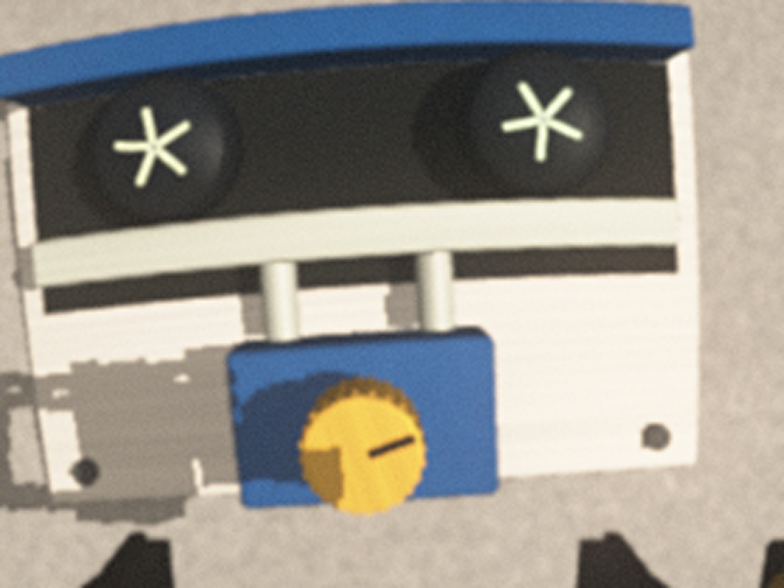

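Run:
```python
from m2 import *
p=camera_params('wrist')
def r(x,y,z): return plane(p,120+x/2.8-.3,30+y/2.8-.3,z,True)
a,b=r(370,455,.094),r(414,438,.094);print(np.degrees(np.arctan2(*(b-a)[[1,0]])),r(363,447,.094))
print('fence',r(360,50,.046),'jaw',r(360,215,.044),'pebs',r(154,149,.048),r(544,121,.048))
```

```text
-73.21526213592449 [0.4994 0.28   0.094 ]
fence [0.6344 0.2698 0.046 ] jaw [0.5733 0.2752 0.044 ] pebs [0.6064 0.3478 0.048 ] [0.6032 0.2058 0.048 ]
```

The jaw is seated. Both pebbles are against the fence, the index is about 6.7 rad on, and the moment rose from 0.14 to 0.31 N m. Next, a view of the current stand from above.

```bash
python3 -m inch '[{"x":0.3,"y":-0.4,"z":0.5,"ax":0,"ay":0,"az":0.1,"jaw":0},{"x":0.4,"y":-0.6,"z":0.5,"ax":0,"ay":0,"az":0.1,"jaw":0},{"x":0.4,"y":-0.7,"z":0.4,"ax":0,"ay":0,"az":0.1,"jaw":0},{"x":0.4,"y":-0.7,"z":0.3,"ax":0,"ay":0,"az":0,"jaw":0},{"x":0.3,"y":-0.7,"z":0.2,"ax":0,"ay":0,"az":0,"jaw":0},{"x":0,"y":-0.5,"z":0,"ax":0,"ay":0,"az":0,"jaw":0},{"x":0,"y":0,"z":0,"ax":0,"ay":0,"az":0,"jaw":0},{"x":0,"y":0,"z":0,"ax":0,"ay":0,"az":0,"jaw":0}]'; python3 -c "
from h import *;tilt();im=save('wrist','w10.png')"
```

```text
time_s: 39.25
tcp_pos: [0.6034, 0.0541, 0.3053]
ee_rot: [[0.999, -0.039, -0.002], [-0.039, -0.999, 0.0], [-0.002, -0.0, -1.0]]
wrist_force: [-0.7, 0.1, 0.1]
gripper_width: 0.997
t 39.25 tcp [0.6034 0.0541 0.3053] fix ax -0.00 ay -0.01 yawY -92.21 F [-0.7  0.1  0.1] M [-0.03  0.07 -0.02] w 0.997
```

View pics/w10.png

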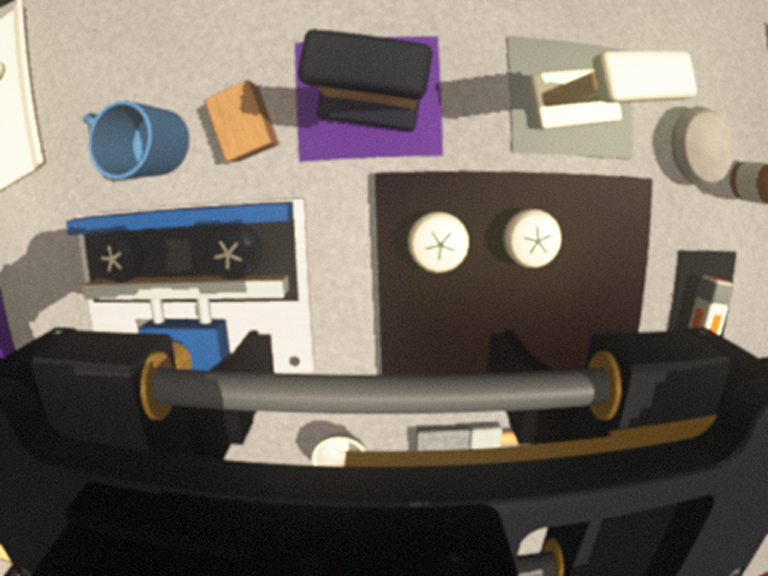

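Run:
```python
from m2 import *
im=cv2.imread('pics/raw_w10.png')
cv2.imwrite('pics/c10.png',cv2.resize(im[10:115,190:300],None,fx=7,fy=7,interpolation=cv2.INTER_CUBIC)[:600])
import pickle;pickle.dump(camera_params('wrist'),open('w10.pkl','wb'))
```

```text
(no output)
```

View pics/c10.png

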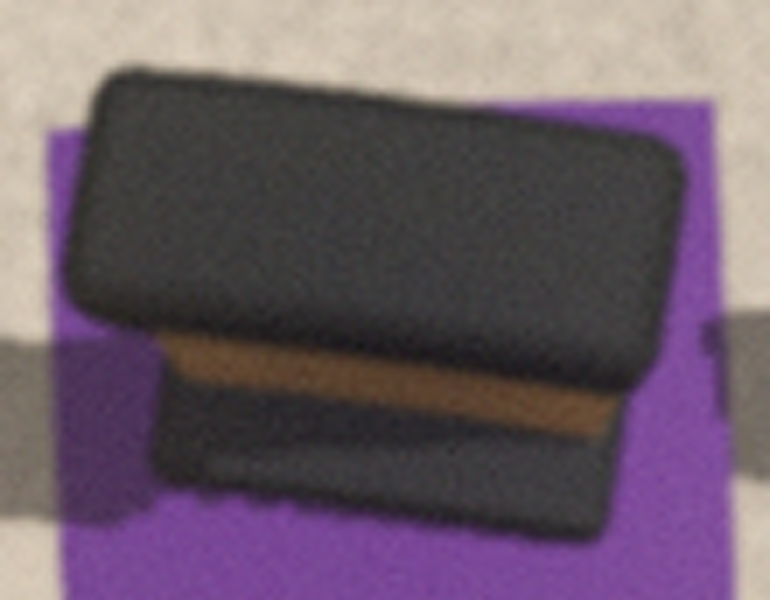

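Run:
```python
from m2 import *; import pickle
p=pickle.load(open('w10.pkl','rb'))
r=lambda x,y,z: plane(p,190+x/7-.43,10+y/7-.43,z,True)
def ang(n,a,b,z):
    A,B=r(*a,z),r(*b,z); d=A-B; print(n,A,B,'yaw',np.degrees(np.arctan2(-d[0],d[1])))
ang('cap front',(82,318),(640,392),.160)
ang('cap back',(110,68),(680,140),.164)
print('caps corners mean', np.mean([r(70,310,.162),r(650,388,.162),r(100,70,.164),r(685,140,.164)],0))
ang('foot front',(160,488),(600,543),.0)
ang('foot front(top)',(160,488),(600,543),.01)
ang('panel bottom front',(180,382),(605,437),.02)
A,B=r(160,488,.006),r(600,543,.006);
```

```text
cap front [0.7408 0.1026 0.16  ] [0.7253 0.0215 0.16  ] yaw -10.81719341194655
cap back [0.7789 0.0968 0.164 ] [0.7634 0.0144 0.164 ] yaw -10.69019268215592
caps corners mean [0.7523 0.0591 0.163 ]
foot front [0.7334 0.1131 0.    ] [0.7164 0.0162 0.    ] yaw -9.958805227391586
foot front(top) [0.7322 0.1118 0.01  ] [0.7155 0.0169 0.01  ] yaw -9.95880522739157
panel bottom front [0.754  0.1053 0.02  ] [0.7377 0.0158 0.02  ] yaw -10.284316552932305
```

```bash
python3 -m inch '[{"x":-0.3,"y":-0.8,"z":0,"ax":0,"ay":0,"az":0,"jaw":0},{"x":-0.3,"y":-0.8,"z":0,"ax":0,"ay":0,"az":0,"jaw":0},{"x":-0.3,"y":-0.8,"z":0,"ax":0,"ay":0,"az":0,"jaw":0},{"x":-0.3,"y":-0.8,"z":0,"ax":0,"ay":0,"az":0,"jaw":0},{"x":-0.3,"y":-0.8,"z":0,"ax":0,"ay":0,"az":0,"jaw":0},{"x":-0.3,"y":-0.8,"z":-0.2,"ax":0,"ay":0,"az":0,"jaw":0},{"x":-0.4,"y":-0.8,"z":-0.3,"ax":0,"ay":0,"az":0,"jaw":0},{"x":-0.4,"y":-0.7,"z":-0.4,"ax":0,"ay":0,"az":0,"jaw":0},{"x":-0.4,"y":-0.4,"z":-0.4,"ax":0,"ay":0,"az":0,"jaw":0},{"x":0,"y":0,"z":-0.2,"ax":0,"ay":0,"az":0,"jaw":0},{"x":0,"y":0,"z":0,"ax":0,"ay":0,"az":0,"jaw":0},{"x":0,"y":0,"z":0,"ax":0,"ay":0,"az":0,"jaw":0}]'; python3 -c "
from h import *;tilt();import pickle;pickle.dump(camera_params('wrist'),open('w11.pkl','wb'));im=save('wrist','w11.png')"
```

```text
time_s: 40.8
tcp_pos: [0.4228, -0.3463, 0.2124]
ee_rot: [[1.0, -0.016, 0.001], [-0.016, -1.0, -0.001], [0.001, 0.001, -1.0]]
wrist_force: [-0.5, 0.1, 0.1]
gripper_width: 0.998
t 40.8 tcp [ 0.4228 -0.3463  0.2124] fix ax 0.01 ay 0.01 yawY -90.94 F [-0.5  0.1  0.1] M [0.02 0.03 0.03] w 0.998
```

View pics/w11.png

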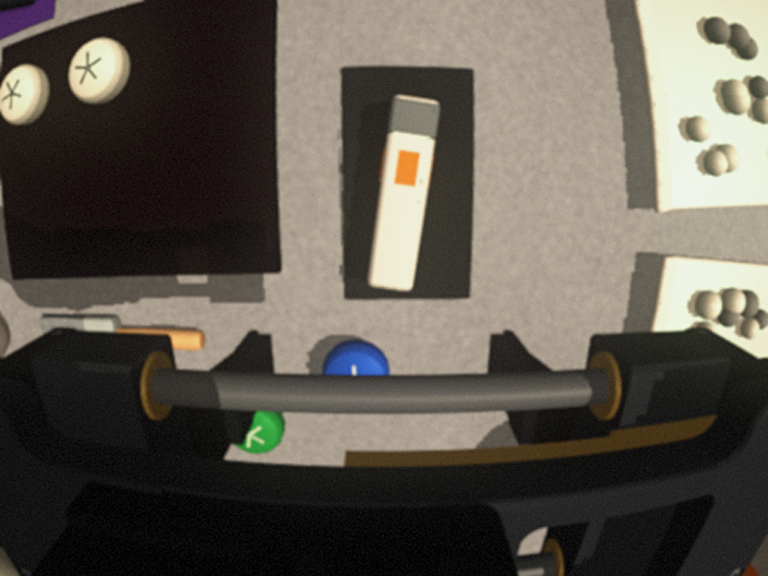

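Run:
```python
from m2 import *; import pickle
p=pickle.load(open('w11.pkl','rb'))
r=lambda x,y,z: plane(p,x/1.5-.17,y/1.5-.17,z,True)
c=[r(395,95,.04),r(440,101,.04),r(412,290,.04),r(369,285,.04)]
for q in c: print(q)
print('mid',np.mean(c,0)); d=(c[0]+c[1])/2-(c[2]+c[3])/2; print('len',np.linalg.norm(d),'w',np.linalg.norm(c[0]-c[1]),np.linalg.norm(c[2]-c[3]),'yaw',np.degrees(np.arctan2(d[1],d[0])))
c=[r(342,68,.004),r(473,69,.004),r(471,298,.004),r(344,298,.004)]
for q in c: print('pad',q)
print('padmid',np.mean(c,0)); d=(c[0]+c[1])/2-(c[2]+c[3])/2;print(np.linalg.norm(d),'yaw',np.degrees(np.arctan2(d[1],d[0])))
```

```text
[ 0.5532 -0.3594  0.04  ]
[ 0.5488 -0.3927  0.04  ]
[ 0.4039 -0.3708  0.04  ]
[ 0.4084 -0.3374  0.04  ]
mid [ 0.4786 -0.3651  0.04  ]
len 0.14650639996498893 w 0.03365670855356199 0.03370404276506037 yaw -8.633809379842244
pad [ 0.5839 -0.3176  0.004 ]
pad [ 0.5835 -0.4261  0.004 ]
pad [ 0.3858 -0.4254  0.004 ]
pad [ 0.3878 -0.3143  0.004 ]
padmid [ 0.4852 -0.3709  0.004 ]
0.19687176765524605 yaw -0.5732542927889068
```

The wand is white with a grey nose (at (415,115)) and an orange patch, it lies on the black pad at about (0.479,-0.365) with yaw −8.6°, and no other object looks like it. I'll approach it.

```bash
python3 -m inch '[{"x":0.3,"y":-0.1,"z":-0.4,"ax":0,"ay":0,"az":-0.4,"jaw":0},{"x":0.4,"y":-0.1,"z":-0.4,"ax":0,"ay":0,"az":-0.35,"jaw":0},{"x":0.2,"y":-0.1,"z":-0.5,"ax":0,"ay":0,"az":0,"jaw":0},{"x":0,"y":0,"z":-0.5,"ax":0,"ay":0,"az":0,"jaw":0},{"x":0,"y":0,"z":-0.2,"ax":0,"ay":0,"az":0,"jaw":0},{"x":0,"y":0,"z":0,"ax":0,"ay":0,"az":0,"jaw":0}]'; python3 -c "
from h import *;tilt()"
```

```text
time_s: 41.6
tcp_pos: [0.4866, -0.3625, 0.096]
ee_rot: [[0.99, -0.142, 0.014], [-0.142, -0.99, -0.008], [0.015, 0.006, -1.0]]
wrist_force: [-0.4, -0.8, 1.4]
gripper_width: 1.0
t 41.6 tcp [ 0.4866 -0.3625  0.096 ] fix ax 0.05 ay 0.08 yawY -98.15 F [-0.4 -0.8  1.4] M [-0.07 -0.    0.  ] w 1.000
```

```bash
python3 -m inch '[{"x":-0.12,"y":-0.04,"z":-0.25,"ax":0.04,"ay":0.06,"az":0,"jaw":0},{"x":0,"y":0,"z":-0.35,"ax":0,"ay":0,"az":0,"jaw":0},{"x":0,"y":0,"z":-0.35,"ax":0,"ay":0,"az":0,"jaw":0},{"x":0,"y":0,"z":-0.25,"ax":0,"ay":0,"az":0,"jaw":0},{"x":0,"y":0,"z":-0.05,"ax":0,"ay":0,"az":0,"jaw":0},{"x":0,"y":0,"z":0,"ax":0,"ay":0,"az":0,"jaw":0}]'; python3 -c "
from h import *;tilt()"
```

```text
time_s: 42.35
tcp_pos: [0.4808, -0.3668, 0.0229]
ee_rot: [[0.99, -0.141, 0.012], [-0.141, -0.99, -0.005], [0.012, 0.003, -1.0]]
wrist_force: [0.4, -0.2, 0.9]
gripper_width: 1.0
t 42.35 tcp [ 0.4808 -0.3668  0.0229] fix ax 0.03 ay 0.07 yawY -98.13 F [ 0.4 -0.2  0.9] M [-0.02  0.02 -0.02] w 1.000
```

```bash
python3 -m inch '[{"x":-0.02,"y":0.02,"z":-0.13,"ax":0.03,"ay":0.07,"az":-0.04,"jaw":0},{"x":0,"y":0,"z":-0.1,"ax":0,"ay":0,"az":0,"jaw":0},{"x":0,"y":0,"z":0,"ax":0,"ay":0,"az":0,"jaw":0},{"x":0,"y":0,"z":0,"ax":0,"ay":0,"az":0,"jaw":255},{"x":0,"y":0,"z":0,"ax":0,"ay":0,"az":0,"jaw":255},{"x":0,"y":0,"z":0,"ax":0,"ay":0,"az":0,"jaw":255},{"x":0,"y":0,"z":0,"ax":0,"ay":0,"az":0,"jaw":255},{"x":0,"y":0,"z":0,"ax":0,"ay":0,"az":0,"jaw":255},{"x":0,"y":0,"z":0,"ax":0,"ay":0,"az":0,"jaw":255},{"x":0,"y":0,"z":0,"ax":0,"ay":0,"az":0,"jaw":255}]'; python3 -c "
from h import *;tilt()"
```

```text
time_s: 43.6
tcp_pos: [0.4809, -0.366, 0.0102]
ee_rot: [[0.989, -0.148, 0.002], [-0.148, -0.989, -0.001], [0.002, 0.001, -1.0]]
wrist_force: [0.1, -0.3, -0.6]
gripper_width: 0.415
t 43.6 tcp [ 0.4809 -0.366   0.0102] fix ax 0.01 ay 0.01 yawY -98.54 F [ 0.1 -0.3 -0.6] M [-0.03  0.05 -0.03] w 0.415
```

```bash
python3 -m inch '[{"x":0,"y":0,"z":0.4,"ax":0,"ay":0,"az":0,"jaw":255},{"x":0,"y":0,"z":0.6,"ax":0,"ay":0,"az":0,"jaw":255},{"x":0,"y":0,"z":0.6,"ax":0,"ay":0,"az":0,"jaw":255},{"x":0,"y":0.4,"z":0.4,"ax":0,"ay":0,"az":0,"jaw":255},{"x":0,"y":0.7,"z":0.2,"ax":0,"ay":0,"az":0,"jaw":255},{"x":0,"y":0.8,"z":0,"ax":0,"ay":0,"az":0,"jaw":255},{"x":0,"y":0.8,"z":0,"ax":0,"ay":0,"az":0,"jaw":255},{"x":0,"y":0.8,"z":0,"ax":0,"ay":0,"az":0,"jaw":255},{"x":0.2,"y":0.8,"z":0,"ax":0,"ay":0,"az":0,"jaw":255},{"x":0.3,"y":0.8,"z":0,"ax":0,"ay":0,"az":0,"jaw":255},{"x":0.2,"y":0.7,"z":0,"ax":0,"ay":0,"az":0,"jaw":255},{"x":0,"y":0,"z":0,"ax":0,"ay":0,"az":0,"jaw":255}]'; python3 -c "
from h import *;tilt()"
```

```text
time_s: 45.1
tcp_pos: [0.5178, -0.0061, 0.1414]
ee_rot: [[0.988, -0.153, -0.005], [-0.153, -0.988, 0.005], [-0.005, -0.004, -1.0]]
wrist_force: [0.6, 0.1, -1.9]
gripper_width: 0.411
t 45.1 tcp [ 0.5178 -0.0061  0.1414] fix ax -0.03 ay -0.03 yawY -98.81 F [ 0.6  0.1 -1.9] M [-0.05  0.01  0.01] w 0.411
```

```bash
python3 -m inch '[{"x":0.3,"y":0.4,"z":0,"ax":-0.02,"ay":-0.02,"az":-0.06,"jaw":255},{"x":0.4,"y":0.5,"z":-0.2,"ax":0,"ay":0,"az":-0.06,"jaw":255},{"x":0.3,"y":0.5,"z":-0.2,"ax":0,"ay":0,"az":0,"jaw":255},{"x":0.15,"y":0.1,"z":-0.2,"ax":0,"ay":0,"az":0,"jaw":255},{"x":0,"y":0,"z":-0.1,"ax":0,"ay":0,"az":0,"jaw":255},{"x":0,"y":0,"z":0,"ax":0,"ay":0,"az":0,"jaw":255}]'; python3 -c "
from h import *;tilt()
save('side','d12.png');save('scene','s12.png');tilt()"
```

```text
time_s: 45.85
tcp_pos: [0.5844, 0.0814, 0.0958]
ee_rot: [[0.984, -0.18, -0.009], [-0.18, -0.984, -0.001], [-0.009, 0.002, -1.0]]
wrist_force: [-0.2, -0.5, -1.6]
gripper_width: 0.409
t 45.85 tcp [0.5844 0.0814 0.0958] fix ax 0.00 ay -0.05 yawY -100.36 F [-0.2 -0.5 -1.6] M [-0.09  0.03 -0.03] w 0.409
t 45.95 tcp [0.585  0.0817 0.0967] fix ax 0.00 ay -0.04 yawY -100.36 F [ 0.  -0.3 -1.9] M [-0.01 -0.05  0.05] w 0.414
```

View pics/d12.png

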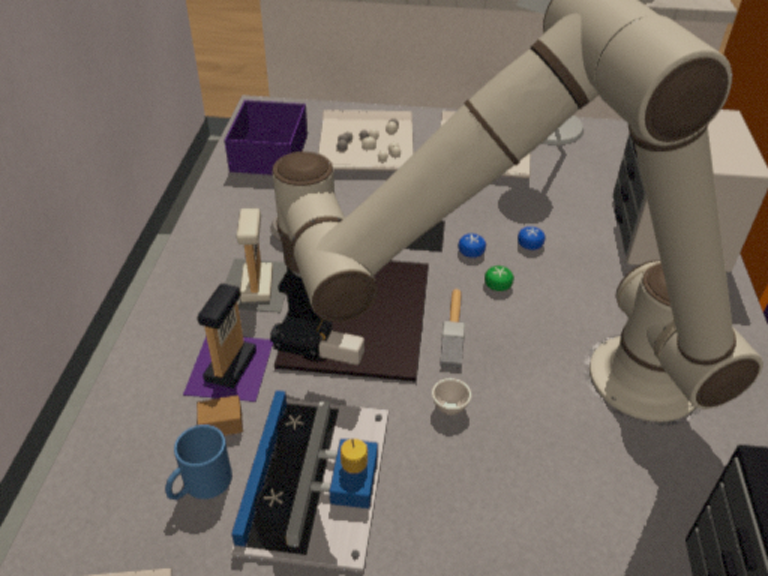

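View pics/s12.png

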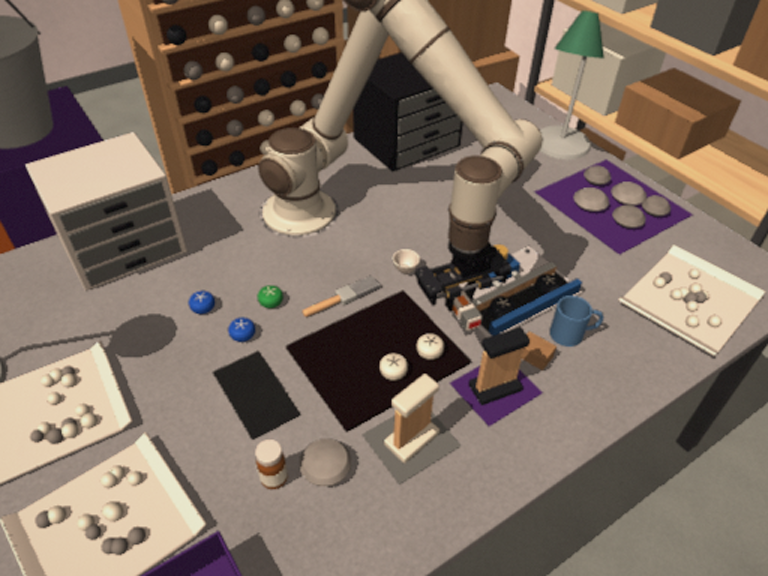

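The scanner is held with its window near the label (scene (473,323)). A small correction now, then I'll hold.

```bash
python3 -m inch '[{"x":0.05,"y":0.12,"z":0.02,"ax":0,"ay":-0.04,"az":0,"jaw":255},{"x":0,"y":0,"z":0,"ax":0,"ay":0,"az":0,"jaw":255},{"x":0,"y":0,"z":0,"ax":0,"ay":0,"az":0,"jaw":255}]'
python3 - <<'E'
from m2 import *
from h import *
tilt(); im=save('scene','s13.png'); s=sense()
R=s['ee_rot'];t=s['tcp_pos']; u=R[:,0]; win=t+R[:,2]*(-.012)+u*.073
yaw=np.radians(-10.2);lab=np.array([.745,.0607,.11]);X=np.array([np.cos(yaw),np.sin(yaw),0]);Y=np.array([-X[1],X[0],0])
d=win-lab;print('win in label',d@X,d@Y,d[2],'proj',proj(ps,win))
cv2.imwrite('pics/c13.png',cv2.resize(im[150:290,260:420,::-1],None,fx=4.2,fy=4.2,interpolation=cv2.INTER_CUBIC))
E
```

```text
time_s: 46.32
tcp_pos: [0.5883, 0.0887, 0.0997]
ee_rot: [[0.984, -0.181, 0.003], [-0.181, -0.984, 0.001], [0.003, -0.001, -1.0]]
wrist_force: [-0.0, -0.4, -1.6]
gripper_width: 0.413
t 46.33 tcp [0.5883 0.0887 0.0997] fix ax -0.00 ay 0.02 yawY -100.41 F [-0.  -0.4 -1.6] M [-0.02 -0.02 -0.05] w 0.413
win in label -0.08607850602779475 -0.00041054675817598534 0.001995144898867887 proj (np.float64(319.1737594840564), np.float64(214.46525838878642))
```

View pics/c13.png

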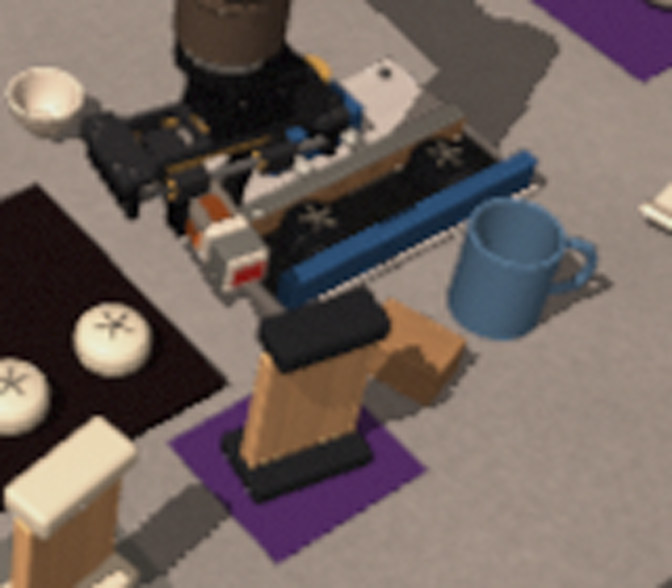

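The window is seen at (318.6,214.4) against a predicted (319.2,214.5), so it sits 86 mm in front of the label and on its centre line. Holding for 2 s.

```bash
python3 -m inch '[{"x":0,"y":0,"z":0,"ax":0,"ay":0,"az":0,"jaw":255},{"x":0,"y":0,"z":0,"ax":0,"ay":0,"az":0,"jaw":255},{"x":0,"y":0,"z":0,"ax":0,"ay":0,"az":0,"jaw":255},{"x":0,"y":0,"z":0,"ax":0,"ay":0,"az":0,"jaw":255},{"x":0,"y":0,"z":0,"ax":0,"ay":0,"az":0,"jaw":255},{"x":0,"y":0,"z":0,"ax":0,"ay":0,"az":0,"jaw":255},{"x":0,"y":0,"z":0,"ax":0,"ay":0,"az":0,"jaw":255},{"x":0,"y":0,"z":0,"ax":0,"ay":0,"az":0,"jaw":255},{"x":0,"y":0,"z":0,"ax":0,"ay":0,"az":0,"jaw":255},{"x":0,"y":0,"z":0,"ax":0,"ay":0,"az":0,"jaw":255},{"x":0,"y":0,"z":0,"ax":0,"ay":0,"az":0,"jaw":255},{"x":0,"y":0,"z":0,"ax":0,"ay":0,"az":0,"jaw":255}]'; python3 -m inch '[{"x":0,"y":0,"z":0,"ax":0,"ay":0,"az":0,"jaw":255},{"x":0,"y":0,"z":0,"ax":0,"ay":0,"az":0,"jaw":255},{"x":0,"y":0,"z":0,"ax":0,"ay":0,"az":0,"jaw":255},{"x":0,"y":0,"z":0,"ax":0,"ay":0,"az":0,"jaw":255},{"x":0,"y":0,"z":0,"ax":0,"ay":0,"az":0,"jaw":255},{"x":0,"y":0,"z":0,"ax":0,"ay":0,"az":0,"jaw":255}]'
```

```text
time_s: 47.88
tcp_pos: [0.5883, 0.0887, 0.0997]
ee_rot: [[0.984, -0.181, 0.003], [-0.181, -0.984, 0.001], [0.003, -0.001, -1.0]]
wrist_force: [0.0, 0.3, -1.3]
gripper_width: 0.415
time_s: 48.62
tcp_pos: [0.5883, 0.0887, 0.0997]
ee_rot: [[0.984, -0.181, 0.003], [-0.181, -0.984, 0.001], [0.003, -0.001, -1.0]]
wrist_force: [0.0, -0.3, -1.4]
gripper_width: 0.412
```

Run:
```python
from m2 import *
from h import *
im=save('scene','s14.png')
cv2.imwrite('pics/c14.png',cv2.resize(im[150:290,260:420,::-1],None,fx=4.2,fy=4.2,interpolation=cv2.INTER_CUBIC))
```

```text
(no output)
```

View pics/c14.png

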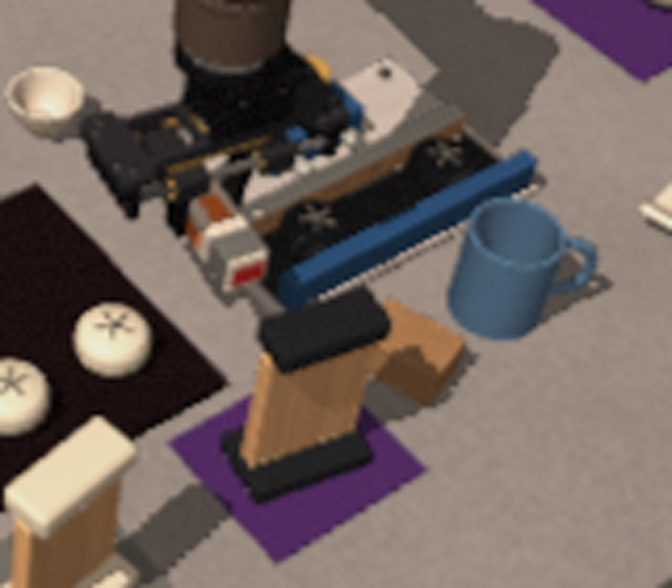

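Held steady for over 2 s. Now the scanner goes back to its pad centre (TCP goal about (0.487,-0.371), z about 0.0105, yaw −90.5).

```bash
python3 -m inch '[{"x":-0.4,"y":0,"z":0.2,"ax":0,"ay":0,"az":0,"jaw":255},{"x":-0.5,"y":-0.3,"z":0.4,"ax":0,"ay":0,"az":0,"jaw":255},{"x":-0.4,"y":-0.6,"z":0.2,"ax":0,"ay":0,"az":0.2,"jaw":255},{"x":-0.2,"y":-0.8,"z":0,"ax":0,"ay":0,"az":0.2,"jaw":255},{"x":0,"y":-0.8,"z":0,"ax":0,"ay":0,"az":0.2,"jaw":255},{"x":0,"y":-0.8,"z":0,"ax":0,"ay":0,"az":0.2,"jaw":255},{"x":0,"y":-0.8,"z":0,"ax":0,"ay":0,"az":0.2,"jaw":255},{"x":0,"y":-0.8,"z":0,"ax":0,"ay":0,"az":0,"jaw":255},{"x":0,"y":-0.8,"z":0,"ax":0,"ay":0,"az":0,"jaw":255},{"x":0,"y":-0.7,"z":0,"ax":0,"ay":0,"az":0,"jaw":255},{"x":0,"y":-0.5,"z":0,"ax":0,"ay":0,"az":0,"jaw":255},{"x":0,"y":0,"z":0,"ax":0,"ay":0,"az":0,"jaw":255}]'; python3 -c "
from h import *;tilt()"
```

```text
time_s: 50.18
tcp_pos: [0.4951, -0.3377, 0.1505]
ee_rot: [[1.0, 0.003, 0.01], [0.002, -1.0, 0.001], [0.01, -0.001, -1.0]]
wrist_force: [-0.1, 0.3, -2.0]
gripper_width: 0.412
t 50.17 tcp [ 0.4951 -0.3377  0.1505] fix ax -0.00 ay 0.05 yawY -89.86 F [-0.1  0.3 -2. ] M [-0.01 -0.    0.02] w 0.412
```

```bash
python3 -m inch '[{"x":-0.1,"y":-0.3,"z":-0.3,"ax":0,"ay":0.05,"az":-0.05,"jaw":255},{"x":-0.03,"y":-0.15,"z":-0.5,"ax":0,"ay":0,"az":0,"jaw":255},{"x":0,"y":0,"z":-0.5,"ax":0,"ay":0,"az":0,"jaw":255},{"x":0,"y":0,"z":-0.4,"ax":0,"ay":0,"az":0,"jaw":255},{"x":0,"y":0,"z":-0.2,"ax":0,"ay":0,"az":0,"jaw":255},{"x":0,"y":0,"z":0,"ax":0,"ay":0,"az":0,"jaw":255}]'; python3 -c "
from h import *;tilt()"
```

```text
time_s: 50.92
tcp_pos: [0.4844, -0.3639, 0.0294]
ee_rot: [[1.0, -0.005, -0.004], [-0.005, -1.0, 0.003], [-0.004, -0.003, -1.0]]
wrist_force: [-0.4, -0.1, -1.9]
gripper_width: 0.41
t 50.92 tcp [ 0.4844 -0.3639  0.0294] fix ax -0.02 ay -0.02 yawY -90.28 F [-0.4 -0.1 -1.9] M [-0.06 -0.06 -0.07] w 0.410
```

```bash
python3 -m inch '[{"x":0.03,"y":-0.1,"z":-0.1,"ax":-0.02,"ay":-0.02,"az":0,"jaw":255},{"x":0,"y":0,"z":-0.12,"ax":0,"ay":0,"az":0,"jaw":255},{"x":0,"y":0,"z":-0.06,"ax":0,"ay":0,"az":0,"jaw":255},{"x":0,"y":0,"z":0,"ax":0,"ay":0,"az":0,"jaw":255}]'; python3 -c "
from h import *;tilt()"
```

```text
time_s: 51.42
tcp_pos: [0.4881, -0.371, 0.0139]
ee_rot: [[1.0, -0.004, 0.004], [-0.004, -1.0, -0.003], [0.004, 0.003, -1.0]]
wrist_force: [0.3, -0.8, -2.3]
gripper_width: 0.412
t 51.42 tcp [ 0.4881 -0.371   0.0139] fix ax 0.02 ay 0.02 yawY -90.23 F [ 0.3 -0.8 -2.3] M [-0.06 -0.    0.  ] w 0.412
```

```bash
python3 -m inch '[{"x":0,"y":0,"z":-0.05,"ax":0,"ay":0,"az":0,"jaw":255},{"x":0,"y":0,"z":0,"ax":0,"ay":0,"az":0,"jaw":255}]'; python3 -c "
from h import *;tilt()"
```

```text
time_s: 51.68
tcp_pos: [0.4883, -0.3711, 0.0112]
ee_rot: [[1.0, -0.004, 0.005], [-0.004, -1.0, -0.004], [0.005, 0.004, -1.0]]
wrist_force: [0.1, -0.1, -1.1]
gripper_width: 0.407
t 51.67 tcp [ 0.4883 -0.3711  0.0112] fix ax 0.02 ay 0.03 yawY -90.22 F [ 0.1 -0.1 -1.1] M [0.02 0.   0.03] w 0.407
```

Within about 1 mm of the pad, so I'll release, rise and retreat.

```bash
python3 -m inch '[{"x":0,"y":0,"z":-0.01,"ax":0,"ay":0,"az":0,"jaw":0},{"x":0,"y":0,"z":0,"ax":0,"ay":0,"az":0,"jaw":0},{"x":0,"y":0,"z":0,"ax":0,"ay":0,"az":0,"jaw":0},{"x":0,"y":0,"z":0,"ax":0,"ay":0,"az":0,"jaw":0},{"x":0,"y":0,"z":0.2,"ax":0,"ay":0,"az":0,"jaw":0},{"x":0,"y":0,"z":0.5,"ax":0,"ay":0,"az":0,"jaw":0},{"x":0,"y":0,"z":0.8,"ax":0,"ay":0,"az":0,"jaw":0},{"x":-0.5,"y":0,"z":0.8,"ax":0,"ay":0,"az":0,"jaw":0},{"x":-0.5,"y":0,"z":0.6,"ax":0,"ay":0,"az":0,"jaw":0},{"x":0,"y":0,"z":0.3,"ax":0,"ay":0,"az":0,"jaw":0},{"x":0,"y":0,"z":0,"ax":0,"ay":0,"az":0,"jaw":0},{"x":0,"y":0,"z":0,"ax":0,"ay":0,"az":0,"jaw":0}]'; python3 -c "
from h import *;tilt();import pickle;pickle.dump(camera_params('wrist'),open('w15.pkl','wb'));save('wrist','w15.png');save('side','d15.png')"
```

```text
time_s: 53.18
tcp_pos: [0.4271, -0.3716, 0.2152]
ee_rot: [[1.0, -0.002, 0.012], [-0.002, -1.0, -0.009], [0.012, 0.009, -1.0]]
wrist_force: [0.5, -1.1, -0.1]
gripper_width: 1.001
t 53.17 tcp [ 0.4271 -0.3716  0.2152] fix ax 0.05 ay 0.07 yawY -90.13 F [ 0.5 -1.1 -0.1] M [-0.    0.   -0.03] w 1.001
```

View pics/w15.png

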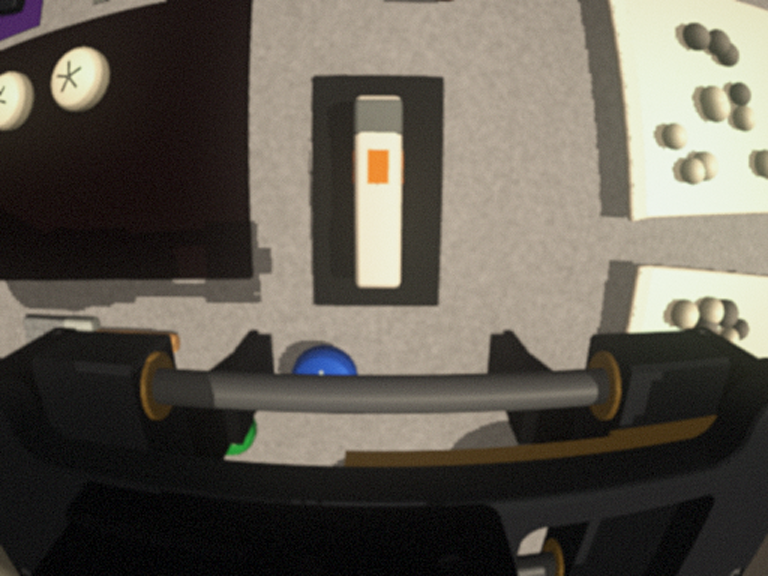

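View pics/d15.png

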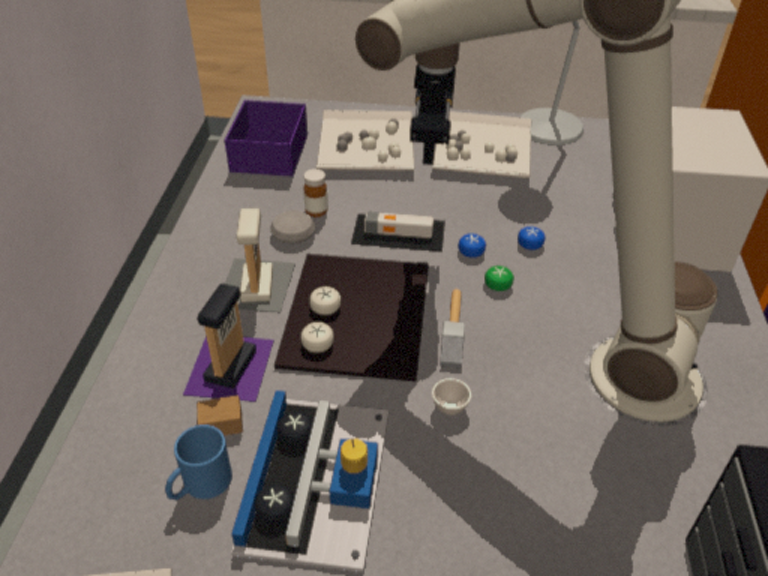

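Run:
```python
import cv2,numpy as np
from m2 import *
def mark(fn):
    b=cv2.imread('pics/raw_'+fn)[286:325,220:254]; return cv2.resize(b,None,fx=11,fy=11,interpolation=cv2.INTER_CUBIC)
cv2.imwrite('pics/c15.png',cv2.hconcat([mark('side0.png'),mark('d15.png')]))
```

```text
(no output)
```

View pics/c15.png

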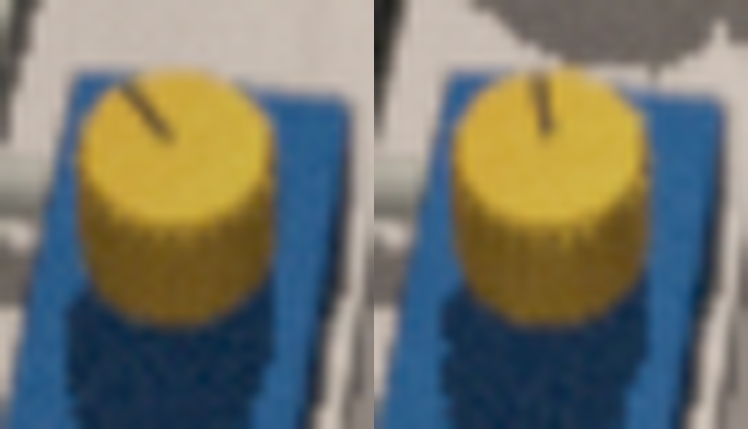

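Run:
```python
from m2 import *; import pickle
p=pickle.load(open('w15.pkl','rb'))
r=lambda x,y,z: plane(p,x/1.5-.17,y/1.5-.17,z,True)
print('scanner',np.mean([r(356,96,.04),r(403,97,.04),r(401,289,.04),r(357,287,.04)],0),'pad',np.mean([r(313,77,.004),r(443,77,.004),r(439,305,.004),r(314,303,.004)],0))
print(finish_job())
```

```text
scanner [ 0.4852 -0.3724  0.04  ] pad [ 0.4857 -0.371   0.004 ]
the job is handed in; nothing more can be done
None
```

I handed the job in at about 53 s. The order on the purple mat was the dark one. I clamped both dark pebbles, tightened the screw, scanned the order's label and laid the scanner back on its pad.

- **Pebbles:** two dark pebbles were present. The second was knocked about 40 mm aside during the run, so I found it again before picking it up. Both lie flat against the fence. The white pebbles stayed on their board.
- **Thumbscrew:** the resistance rose from about 0.15 to 0.31 N m, and I stopped there. The screw angle can't be read directly. The index mark shows about 386° (6.73 rad) of turn, while the gripper turned about 398°. I put the roughly 12° difference down to springback. With the unknown starting angle, I estimate it ended near 7.3–7.4 rad, inside the 6.9–8.4 rad limits. I couldn't measure the jaw's force on each pebble.
- **Scan:** I held the scanner still for just over 2 s, about 86 mm from the label. By calculation it was within 2 mm of the centre line, and it was square to the label within about 1°. The window's position in the camera picture matched the prediction to within a pixel.
- **Final check:** the scanner lies within about 2 mm of the middle of its pad, and the gripper is clear above everything. The bystanders look unmoved in the last pictures, but I didn't measure them. No checks failed; the only disagreement was the turn count above.

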